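Grade a batch of sample tubes by length and cover the long ones

ROBOT

A 6-joint arm with a two-finger parallel gripper is mounted at the origin on the work surface. World frame = base frame: x ahead of the robot, y to its left, z up, the work surface at z = 0. Lengths are in m, angles in rad, forces in N, time in s.
With the tool pointing down it reaches from about 0.425 to 0.95 m from the base axis. Payload 3.5 kg.
Tool frame: the origin (TCP) lies at the very end of the fingers, on their centre line; the grasp point (between the pads) lies 19 mm behind it; y points along the fingers, z is the direction in which the jaws open and shut, and the axes are right-handed (so a half turn about y gives the same grasp; the last joint's range is limited). The gripper opens to 85 mm and grips with 20 to 120 N. Pads are 22 mm wide; open, the fingers measure 114 mm over their backs; the gripper's body (76 mm by 85 mm) begins 54 mm behind the grasp point. The pads swing forward as they close: fully open they stand 13 mm farther back than shut.
Start: joints at [-1.332, 0.286, 1.577, -0, 1.279, -0.15], TCP at [0.256, -0.625, 0.231] pointing down, gripper open.
Joint ranges: [-2.77, 2.77], [-0.9, 2.22], [0.21, 2.48], [-1.53, 4.67], [0.24, 2.81], [-2.84, 2.84]. Speed limits (rad/s): [2.79, 2.79, 3.14, 3.14, 3.14, 3.14].

INTERFACE

Orientations are given as a unit quaternion [x, y, z, w].
In Python, from plant import ctrl gives the robot as it stands. The module is installed in compiled form; this text tells all that it offers.
- The arm moves only by the tool jog_arm, never from a script. Its argument "deltas" is a list of rows, each a list of 3 entries, a list of its own where there are three numbers: the turn, a rotation vector about the tool's x, y, z in rad, then the shift along the tool's x, y, z in m, then the opening, from 0 (shut) to 1 (fully open). In form: [[[wx, wy, wz], [dx, dy, dz], gripper], ...]. A call has 1 to 10 rows; each row is the pose to reach, as a shift and turn from the pose measured when the call began, along the tool's axes at that moment; what a row does not reach only later rows make up. A row lasts 1/12 s, in which the tool goes at most 41.7 mm and 7.16 degrees, less where a joint would pass 70% of its speed; a pose out of reach is approached as far as the arm can. A call with a gripper value outside its range is refused whole. The fingers move at their own pace and stop on an object; "force" is the grip in N (left out, the last holds). Time passes only in rows, so rows that repeat a pose let the fingers close. It gives the time, the measured TCP pose, the force and the opening at its end, in the units of the state.
- ctrl.get_state(): the state, without advancing time (a new reading comes with each control period).
- ctrl.read_camera(name): name is "scene" or "top" or "wrist"; returns a dict with "pixels" (420x560x3 uint8, blue, green, red), "range_z" (420x560 float32, m along the optical axis (not along the pixel's ray), 0 where there is no reading), "fx", "fy", "cx", "cy" (pixels), "T" (4x4, takes a point from camera to world coordinates); the wrist camera has in their place "mount" (4x4, takes a point from camera to tool coordinates, whose origin is the TCP and whose axes are the tool frame's). Camera axes: x right, y up, looking along -z (the intrinsics and any distortion apply to the point x, -y, -z); pixel columns grow to the right and rows downward; lengths in m; the calibration is good to about 2 mm. The wrist camera is an equidistant fisheye: a pixel r from the principal point sees the ray r / f radians off the axis. A picture is of the moment at which its call begins: read the wrist's pose just before it.
- ctrl.sign_off(): hands the job in, once; it reports no verdict.
The state is a dict: "time": time; "qpos": joint angles; "dq": joint speeds; "joint_efforts": joint torques, N m; "eef_pos": TCP position; "tcp_rot": TCP orientation; "contact_force": force on the tool from outside, world axes, zero at the start; "wrist_torque": the same for the moment, N m; "opening": opening from 0.0 (shut) to 1.0 (fully open).
Only numpy, scipy, OpenCV 4.12 (cv2) and the standard library are available. Lean on these libraries where they do the work, as an engineer would, in place of code of your own. Each camera call takes 0.05 s, during which the arm holds its last target.

TASK

Collect every sample tube lying on the bench and lay them all crosswise in the white hopper of the tube grader; only when the whole batch is in, lift the hopper's handle to tip it so that the tubes roll down the board and sort themselves, the short ones into the tub under the board and the long ones into the tub at its end. Lower the hopper back to rest, then set the loose grey cover on the tub of long tubes so that it sits level and seated all round on the rim. Do not knock over the beaker or the jar.

Things in the scene. Friction and masses are not known exactly. Their poses are not given: they have to be found in the camera images.
- grader: tube grader, fixed to the bench. Origin on the bench under the middle of its sloped board; y axis up the slope to the hopper, x across the lane, z up. It takes up x -82..82, y -220..285 mm. Tubes roll down crosswise (axis along x): short ones drop through the 88 mm wide opening in the board into the tub beneath, long ones bridge it and roll off the end into the tub beyond
- board_exit (a point): middle of the board's lower edge, 91 mm above the bench; axes as the grader's. From here the board rises at 20 degrees for 180 mm (in plan, along y) to its head at 157 mm, between clear side guides 132 mm apart and 40 mm high that stop 24 mm short of the exit
- hopper_floor (a point): centre of the floor of the hopper, the white tray hinged at the board's head. x along the hinge, y towards the handle, z normal to the floor. Floor 128 mm wide (x) between 40 mm high side walls, from the open hinge edge at y -90 to the 40 mm high back wall at y +90 mm. At rest it slopes 0.24 rad down to the back, so tubes laid crosswise roll back and line up there; five fit in a row
- hopper_handle (a point): middle of the hopper's round black handle bar: 12 mm thick, along x, 102 mm clear between its posts, over the back wall, 28 mm above its top and 68 mm above the floor level. Axes as hopper_floor. Lifting it about the hinge tips the hopper; takes about 4 N
- hopper_hinge (a point): middle of the hopper's hinge axis, which runs along x at the front edge of its floor, 160 mm above the bench; 196 mm from the handle bar. Axes as hopper_floor
- hopper (a joint): angle of the hopper (rad): 0 at rest, grows as the handle is lifted, stop at 0.75. The floor is level at 0.24; tubes roll out on to the board beyond about 0.4. Released, it falls back to rest by its weight, damped
- short_tub_floor (a point): centre of the inner floor of the fixed tub for short tubes, under the board: 4 mm above the bench, inside 128 (x) by 168 mm (y), walls 55 mm high. Axes as the grader's. Hard to reach: only through the board's opening
- long_tub_rim (a point): centre of the mouth, at rim height (76 mm above the bench), of the fixed white tub for long tubes beyond the board's lower end: outside 140 (x) by 118 mm (y), walls 4 mm, inner floor 72 mm below the rim. Axes as the grader's. The board's exit edge is 12 mm beside it and 15 mm above the rim
- cover: loose grey cover for the long-tube tub, lying right way up: plate 140 (x) by 118 (y) by 6 mm, under it a step 118 by 96 by 6 mm that drops into the tub's mouth with 7 mm play; on top in the middle an upright grip 16 (x) by 60 (y) by 32 mm tall. Origin under the step's centre, z up; grip's top 44 mm above it. Seated, the origin is 6 mm below the rim. About 160 g
- long1: a long capped plastic sample tube, a plain cylinder 116 mm long and 30 mm in diameter (cap included, same diameter), 30 to 45 g, lying on the bench. Origin at its middle (15 mm above the bench), x axis along its length. Rolls only on slopes over about 9 degrees. None from the start if absent in this run.
- long2: a long capped plastic sample tube, a plain cylinder 116 mm long and 30 mm in diameter (cap included, same diameter), 30 to 45 g, lying on the bench. Origin at its middle (15 mm above the bench), x axis along its length. Rolls only on slopes over about 9 degrees. None from the start if absent in this run.
- long3: a long capped plastic sample tube, a plain cylinder 116 mm long and 30 mm in diameter (cap included, same diameter), 30 to 45 g, lying on the bench. Origin at its middle (15 mm above the bench), x axis along its length. Rolls only on slopes over about 9 degrees. None from the start if absent in this run.
- short1: a short capped plastic sample tube, a plain cylinder 62 mm long and 30 mm in diameter (cap included, same diameter), 30 to 45 g, lying on the bench. Origin at its middle (15 mm above the bench), x axis along its length. Rolls only on slopes over about 9 degrees. None from the start if absent in this run.
- short2: a short capped plastic sample tube, a plain cylinder 62 mm long and 30 mm in diameter (cap included, same diameter), 30 to 45 g, lying on the bench. Origin at its middle (15 mm above the bench), x axis along its length. Rolls only on slopes over about 9 degrees. None from the start if absent in this run.
- short3: a short capped plastic sample tube, a plain cylinder 62 mm long and 30 mm in diameter (cap included, same diameter), 30 to 45 g, lying on the bench. Origin at its middle (15 mm above the bench), x axis along its length. Rolls only on slopes over about 9 degrees. None from the start if absent in this run.
- beaker: glass beaker, 70 mm across, 85 mm tall; bystander, must not be knocked over; z axis up, origin at the centre of its base
- jar: small white capped jar, 56 mm across, 75 mm tall; bystander, must not be knocked over; z axis up, origin at the centre of its base
Mind the look-alikes: they are no part of the job. Leave any purple look-alike of the cover alone.

How it is judged:
By the outcome, as a careful person would: the job done as asked, in the order asked, and still so for the second after the job is handed in, with the robot touching nothing.
Of long1, long2, long3, short1, short2, short3 only 4 to 5 are there at a start; the rules pass over those that are not, and their reading is None.
At some moment in a run one of cover may be knocked a few centimetres aside while the robot is not near it.
It also fails if it takes over 184 s, if anything falls off the work surface, if the arm or the gripper's body presses on something with over 40 N, if the wrist force passes 120 N, or if a joint passes its speed limit or range.

## Working session

There is one attempt and no reset: what is moved stays moved. The work goes in short steps, Python scripts to look and compute and a tool call to move; the robot and the scene stay as the last step left them, time stands still between calls to the robot, and variables do not carry over. Pictures are saved under pics/ and viewed, and the job is handed in when it is done.

Besides the shell and the picture viewer there is one more tool, called after "Emit:" in YAML: its name, and indented under it one key for each argument. jog_arm: Moves the arm, as the interface text tells. Its arguments: {"type":"object","properties":{"deltas":{"type":"array","items":{"type":"array"}},"force":{"type":"number"}},"required":["deltas"]}

```bash
ls; mkdir -p pics; cat > h.py <<'E'
import numpy as np, cv2
from plant import ctrl
from scipy.spatial.transform import Rotation as R
def snap(n,f):
    d=ctrl.read_camera(n); cv2.imwrite('pics/'+f,d['pixels']); np.savez('pics/'+f[:-4]+'.npz',**d); return d
E
python3 - <<'E'
from h import *
s=ctrl.get_state(); print(s)
for n in ['scene','top','wrist']:
    d=snap(n,n+'0.png'); print(n,{k:v for k,v in d.items() if k not in('pixels','range_z')})
E
```

```text
pics
{'time': 0.0, 'qpos': array([-1.33201971e+00,  2.87177610e-01,  1.57817432e+00,  2.76596472e-05,
        1.27859967e+00, -1.50017211e-01]), 'dq': array([ 0.00013529,  0.0031645 ,  0.00075496,  0.00046212,  0.00160272,
       -0.00024802]), 'joint_efforts': array([ 7.83209234e-04, -4.05972326e+01, -2.92629361e+01, -6.27047666e-05,
        5.78678344e-03, -8.12426691e-06]), 'eef_pos': array([ 0.25574014, -0.62396988,  0.22994067]), 'tcp_rot': array([-0.13662002,  0.69462163, -0.69295442,  0.13656472]), 'contact_force': array([-0.62900494, -0.17215895, -0.77558942]), 'wrist_torque': array([-0.01386491, -0.01347626,  0.01666792]), 'opening': 0.9997422961416138}
scene {'fx': 477.4909817337423, 'fy': 477.4909817337423, 'cx': 277.9684042103343, 'cy': 204.3932634779402, 'T': array([[ 0.25028474, -0.66779137,  0.70100802,  1.44195243],
       [ 0.96805415,  0.1613013 , -0.19197151, -0.28382429],
       [ 0.01512342,  0.72666126,  0.68682946,  1.03687274],
       [ 0.        ,  0.        ,  0.        ,  1.        ]])}
top {'fx': 469.8845251731243, 'fy': 469.8845251731243, 'cx': 276.67892541054687, 'cy': 205.98106169153357, 'T': array([[-2.35185613e-03,  9.88343888e-01, -1.52219672e-01,
         2.89829662e-01],
       [-9.99874488e-01,  6.07788420e-05,  1.58430990e-02,
        -2.49657791e-02],
       [ 1.56676818e-02,  1.52237828e-01,  9.88219696e-01,
         1.36750852e+00],
       [ 0.00000000e+00,  0.00000000e+00,  0.00000000e+00,
         1.00000000e+00]])}
wrist {'fx': 325.19226210127806, 'fy': 325.19226210127806, 'cx': 280.7868875691394, 'cy': 210.7774996827832, 'mount': array([[-7.64122207e-04, -9.50179798e-01, -3.11701409e-01,
        -7.93804462e-02],
       [ 7.45924386e-04,  3.11700871e-01, -9.50179988e-01,
        -1.42617301e-01],
       [ 9.99999430e-01, -9.58559311e-04,  4.70584724e-04,
        -2.97586283e-04],
       [ 0.00000000e+00,  0.00000000e+00,  0.00000000e+00,
         1.00000000e+00]])}
```

View pics/scene0.png

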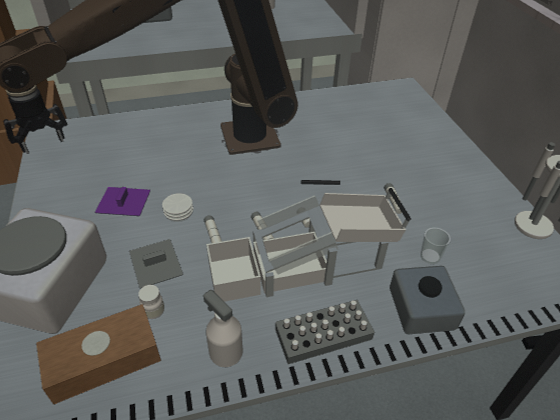

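View pics/top0.png

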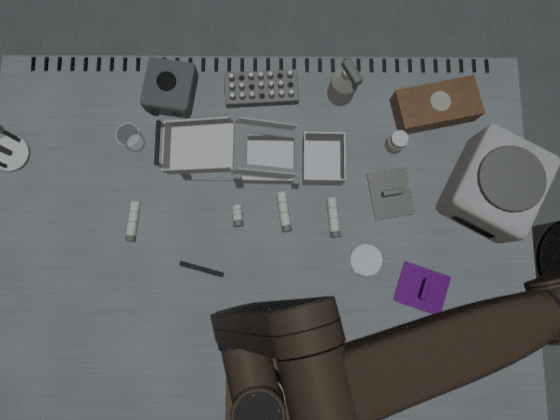

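View pics/wrist0.png

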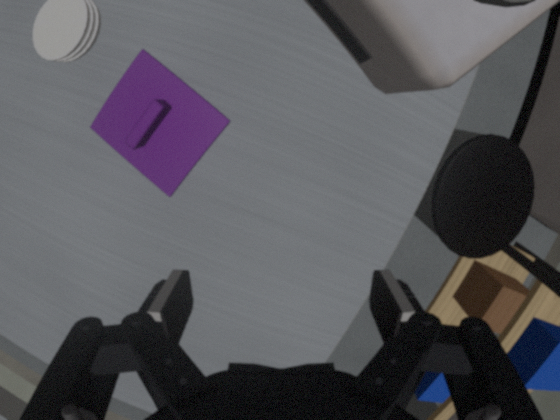

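```bash
cat >> h.py <<'E'
def cam_pts(d):
    h,w=d['range_z'].shape; v,u=np.mgrid[0:h,0:w]; z=d['range_z']
    P=np.stack([(u-d['cx'])/d['fx']*z,-(v-d['cy'])/d['fy']*z,-z],-1)
    T=d['T']; return P@T[:3,:3].T+T[:3,3]
def onplane(d,u,v,h):
    T=d['T']; r=T[:3,:3]@np.array([(u-d['cx'])/d['fx'],-(v-d['cy'])/d['fy'],-1.]); t=(h-T[2,3])/r[2]; return T[:3,3]+t*r
def blobs(d,mask,h,amin=40):
    """min-area rects -> world centre/yaw/size at plane h"""
    out=[]
    for c in cv2.findContours(mask.astype(np.uint8),cv2.RETR_EXTERNAL,cv2.CHAIN_APPROX_NONE)[0]:
        if cv2.contourArea(c)<amin: continue
        w=np.array([onplane(d,*p[0],h)[:2] for p in c],np.float32)
        (x,y),(a,b),t=cv2.minAreaRect(w)
        if a<b: a,b,t=b,a,t+90
        out.append((x,y,a,b,(t+90)%180-90,c[:,0].mean(0).round()))
    return out
E
python3 - <<'E'
from h import *
d=dict(np.load('pics/top0.npz'))
P=cam_pts(d)
z=P[...,2]
for u,v in [(132,221),(237,215),(284,211),(333,217),(100,300),(300,240)]: print(u,v,P[v,u].round(3))
ok=(d['range_z']>0)
m=ok&(z>.012)&(z<.05)
m[:160]=0
for b in blobs(d,m,.02,30): print(np.round(b[:5],3),b[5])
cv2.imwrite('pics/crop1.png',cv2.resize(d['pixels'][100:300,90:450],None,fx=2.2,fy=2.2,interpolation=2))
zz=np.clip(z*1000,0,250).astype(np.uint8); cv2.imwrite('pics/z.png',zz)
E
```

```text
132 221 [0.452 0.366 0.03 ]
237 215 [0.471 0.068 0.023]
284 211 [ 0.481 -0.067  0.029]
333 217 [ 0.464 -0.208  0.03 ]
100 300 [ 0.23   0.458 -0.005]
300 240 [ 0.4   -0.115 -0.004]
[ 0.263 -0.458  0.138  0.116 70.716] [425. 289.]
[ 3.1700e-01 -4.2800e-01  4.2000e-02  3.7000e-02  8.9872e+01] [410. 268.]
[ 3.430e-01 -2.990e-01  9.200e-02  8.800e-02  8.993e+01] [365. 259.]
[0.473 0.068 0.062 0.029 0.694] [237. 215.]
[ 0.456  0.368  0.117  0.03  -5.443] [132. 220.]
[ 0.467 -0.209  0.116  0.029  5.613] [333. 217.]
[ 0.484 -0.066  0.117  0.029  8.841] [283. 211.]
[ 5.6600e-01 -1.7000e-02  1.8400e-01  2.2000e-02  8.8981e+01] [266. 182.]
[  0.526  -0.386   0.135   0.093 -29.305] [392. 195.]
[ 0.487 -0.584  0.271  0.131 24.902] [460. 209.]
[ 5.7500e-01 -1.6700e-01  1.3700e-01  6.1000e-02  6.1091e+01] [315. 178.]
[ 6.2000e-01  7.2500e-01  7.2000e-02  2.7000e-02 -8.9905e+01] [ 12. 163.]
```

View pics/crop1.png

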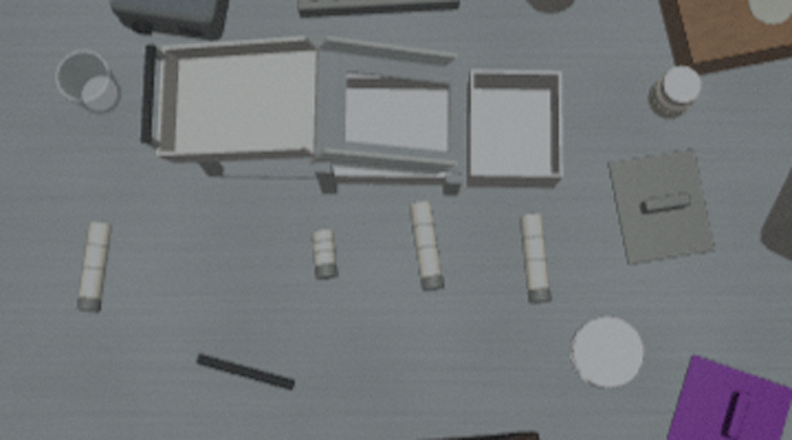

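View pics/z.png

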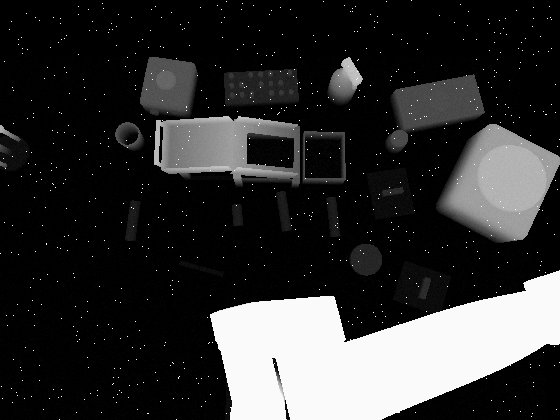

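```bash
python3 - <<'E'
from h import *
d=dict(np.load('pics/top0.npz')); P=cam_pts(d); z=P[...,2]; ok=d['range_z']>0
s=ctrl.get_state(); print(R.from_quat(s['tcp_rot']).as_matrix().round(3))
# tub rim
m=ok&(abs(z-.076)<.008); m[:,:296]=0; m[:,352:]=0; m[:120]=0; m[195:]=0
m2=cv2.morphologyEx(m.astype(np.uint8),cv2.MORPH_OPEN,np.ones((2,2)))
q=P[m2>0]; print('rim rect z-pts',cv2.minAreaRect(q[:,:2].astype(np.float32)), len(q), np.median(q[:,2]))
# handle black
g=d['pixels'].max(2); m=ok&(z>.15)&(z<.22); m[:,:150]=0; m[:,163:]=0; m[:110]=0;m[180:]=0
q=P[m]; print('handle',cv2.minAreaRect(q[:,:2].astype(np.float32)),np.percentile(q[:,2],[5,50,95]))
for u,v in [(237,215)]: pass
# column profile across hopper centre
for u in range(150,350,8): print(u, P[145,u].round(3), P[155,u].round(3))
# image mask white rim
E
cat > /dev/null; python3 - <<'E'
import cv2
im=cv2.imread('pics/top0.png'); cv2.imwrite('pics/crop2.png',cv2.resize(im[105:200,140:360],None,fx=3.6,fy=3.6,interpolation=2))
E
```

```text
[[-0.925 -0.     0.379]
 [-0.379  0.002 -0.925]
 [-0.    -1.    -0.002]]
rim rect z-pts ((0.643022894859314, -0.19315077364444733), (0.15979468822479248, 0.12833553552627563), 1.8679828643798828) 202 0.06873132138861837
handle ((0.636444628238678, 0.2652587592601776), (0.12804092466831207, 0.01605181023478508), 0.06314263492822647) [0.15378322 0.18509388 0.18934908]
150 [0.684 0.331 0.002] [ 0.655  0.332 -0.004]
158 [0.631 0.262 0.187] [0.604 0.261 0.187]
166 [0.646 0.253 0.136] [0.618 0.253 0.135]
174 [0.651 0.235 0.12 ] [0.623 0.235 0.119]
182 [0.65  0.213 0.123] [0.621 0.211 0.126]
190 [0.648 0.19  0.13 ] [0.62  0.189 0.131]
198 [0.646 0.167 0.138] [0.617 0.166 0.14 ]
206 [0.645 0.145 0.139] [0.617 0.145 0.14 ]
214 [0.644 0.123 0.142] [0.616 0.122 0.147]
222 [0.642 0.101 0.152] [0.614 0.101 0.151]
230 [0.64  0.079 0.157] [0.612 0.079 0.158]
238 [0.642 0.058 0.152] [0.614 0.058 0.153]
246 [0.644 0.037 0.145] [0.617 0.037 0.143]
254 [0.685 0.021 0.003] [0.654 0.021 0.003]
262 [ 0.686 -0.003  0.001] [ 0.654 -0.003  0.004]
270 [ 0.686 -0.027 -0.001] [ 0.653 -0.027  0.007]
278 [ 0.684 -0.051  0.008] [ 0.655 -0.051 -0.   ]
286 [ 0.686 -0.075  0.001] [ 0.654 -0.075  0.002]
294 [ 0.658 -0.094  0.097] [ 0.63  -0.094  0.096]
302 [ 0.681 -0.122  0.018] [ 0.65  -0.122  0.019]
310 [ 0.686 -0.147  0.001] [ 0.653 -0.146  0.008]
318 [ 0.686 -0.171  0.002] [ 0.654 -0.171  0.003]
326 [ 0.685 -0.195  0.004] [ 0.654 -0.195  0.005]
334 [ 0.684 -0.219  0.009] [ 0.654 -0.219  0.003]
342 [ 0.673 -0.236  0.048] [ 0.642 -0.235  0.049]
```

View pics/crop2.png

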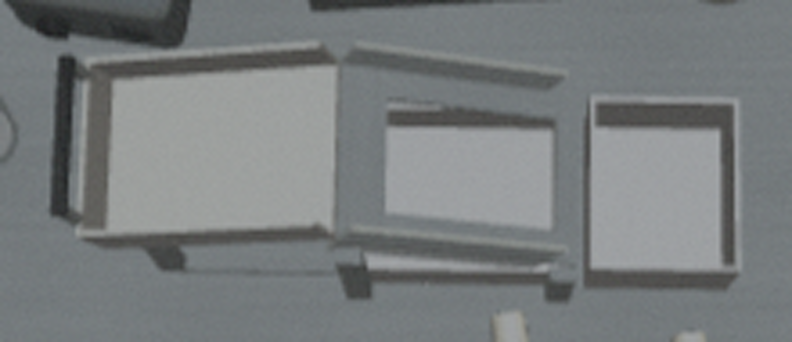

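```bash
python3 - <<'E'
from h import *
d=dict(np.load('pics/top0.npz'))
f=lambda u,v,h:onplane(d,140+u/3.6-.36,105+v/3.6-.36,h).round(4)
for u,v in [(588,97),(742,97),(738,272),(585,270)]: print('rim',f(u,v,.076))
for u,v in [(66,56),(62,215)]: print('handle',f(u,v,.187))
# hopper side wall tops: front ends (hinge, wall top z=.160+.04*cos+...) 
print('hinge floor corner', f(338,65,.160), f(334,232,.160))
print('walltop hinge',f(325,44,.199),f(325,226,.199)); print('back walltop',f(80,62,.156),f(78,236,.156))
print('guide tops', f(350,44,.195),f(565,75,.14),f(345,232,.195),f(567,249,.14))
E
```

```text
rim [ 0.7036 -0.1212  0.076 ]
rim [ 0.7039 -0.2436  0.076 ]
rim [ 0.5621 -0.2369  0.076 ]
rim [ 0.5636 -0.1174  0.076 ]
handle [0.6978 0.2649 0.187 ]
handle [0.5797 0.2635 0.187 ]
hinge floor corner [0.7008 0.0703 0.16  ] [0.5739 0.0718 0.16  ]
walltop hinge [0.7032 0.0768 0.199 ] [0.5691 0.0751 0.199 ]
back walltop [0.7039 0.262  0.156 ] [0.5716 0.2588 0.156 ]
guide tops [0.7046 0.0591 0.195 ] [ 0.7002 -0.0993  0.14  ] [0.5657 0.0612 0.195 ] [ 0.5659 -0.0996  0.14  ]
```

```bash
cat > t.py <<'E'
import sys
from h import *
# usage: t.py x,y,z,thetadeg[,tiltdeg] ...   tilt: about world x, + leans tool-up toward +y
def target(th,tilt):
    t=np.radians(th); M=np.array([[-np.cos(t),0,np.sin(t)],[-np.sin(t),0,-np.cos(t)],[0,-1,0]])
    return R.from_rotvec([-np.radians(tilt),0,0])*R.from_matrix(M)
if __name__=='__main__':
    s=ctrl.get_state(); p=s['eef_pos']; r=R.from_quat(s['tcp_rot']); M=r.as_matrix()
    print('t',round(s['time'],2),'p',p.round(4),'th',round(float(np.degrees(np.arctan2(-M[1,0],-M[0,0]))),2),'F',s['contact_force'].round(1),'open',round(s['opening'],3),'q',s['qpos'].round(2))
    for a in sys.argv[1:]:
        v=[float(k) for k in a.split(',')]; v+= [0]*(5-len(v))
        w=(r.inv()*target(v[3],v[4])).as_rotvec(); dd=M.T@(np.array(v[:3])-p)
        print(a,'->',[w.round(3).tolist(),dd.round(4).tolist()])
E
python3 t.py .467,-.209,.10,5.6 .467,-.209,.004,5.6
```

```text
t 0.15 p [ 0.2558 -0.6241  0.2302] th 22.28 F [ 1.1  1.1 -0.2] open 1.001 q [-1.33  0.29  1.58  0.    1.28 -0.15]
.467,-.209,.10,5.6 -> [[0.002, 0.291, -0.0], [-0.3528, 0.1309, -0.3038]]
.467,-.209,.004,5.6 -> [[0.002, 0.291, -0.0], [-0.3527, 0.2269, -0.3037]]
```

Tube candidates in the top view: cream cylinders at (132,221) long, (237,215) short, (284,211) long and (333,217) long. Things to reject are the black stick (201,269) and the white dishes (366,260). For the cover, the grey plate at (391,195) is the one I want; the purple one at (422,288) I leave alone. The crop confirmed cream tubes with grey caps, and their sizes measure 116 and 62 mm.

Emit:
jog_arm:
  deltas:
    - [[0, 0.291, 0], [-0.353, 0.1, -0.304], 0.7]
    - [[0, 0.291, 0], [-0.353, 0.1, -0.304], 0.7]
    - [[0, 0.291, 0], [-0.353, 0.1, -0.304], 0.7]
    - [[0, 0.291, 0], [-0.353, 0.1, -0.304], 0.7]
    - [[0, 0.291, 0], [-0.353, 0.1, -0.304], 0.7]
    - [[0, 0.291, 0], [-0.353, 0.1, -0.304], 0.7]
    - [[0, 0.291, 0], [-0.353, 0.1, -0.304], 0.7]
    - [[0, 0.291, 0], [-0.353, 0.1, -0.304], 0.7]
    - [[0, 0.291, 0], [-0.353, 0.1, -0.304], 0.7]
    - [[0, 0.291, 0], [-0.353, 0.1, -0.304], 0.7]

```text
time: 0.98
eef_pos: [0.4407, -0.2594, 0.1431]
tcp_rot: [-0.035, 0.707, -0.706, 0.034]
contact_force: [0.3, 0.1, -0.0]
opening: 0.7
```

Emit:
jog_arm:
  deltas:
    - [[0, 0, 0], [0, 0, 0], 0.7]

```text
time: 1.07
eef_pos: [0.4413, -0.2529, 0.1406]
tcp_rot: [-0.037, 0.709, -0.704, 0.035]
contact_force: [-0.6, 1.0, -0.6]
opening: 0.701
```

```bash
python3 t.py .467,-.209,.10,5.6 .467,-.209,.004,5.6
```

```text
t 1.07 p [ 0.4413 -0.2529  0.1406] th 5.91 F [-0.6  1.  -0.6] open 0.701 q [-0.72  0.02  2.05  0.    1.08  0.74]
.467,-.209,.10,5.6 -> [[0.007, 0.005, 0.002], [-0.0301, 0.0408, -0.0407]]
.467,-.209,.004,5.6 -> [[0.007, 0.005, 0.002], [-0.0304, 0.1368, -0.04]]
```

Emit:
jog_arm:
  deltas:
    - [[0, 0, 0], [-0.03, 0.05, -0.041], 0.7]
    - [[0, 0, 0], [-0.03, 0.05, -0.041], 0.7]
    - [[0, 0, 0], [-0.03, 0.05, -0.041], 0.7]
    - [[0, 0, 0], [-0.03, 0.137, -0.041], 0.7]
    - [[0, 0, 0], [-0.03, 0.137, -0.041], 0.7]
    - [[0, 0, 0], [-0.03, 0.137, -0.041], 0.7]
    - [[0, 0, 0], [-0.03, 0.137, -0.041], 0.7]
    - [[0, 0, 0], [-0.03, 0.137, -0.041], 0.7]
  force: 30

```text
time: 1.73
eef_pos: [0.4673, -0.2091, 0.0053]
tcp_rot: [-0.037, 0.708, -0.704, 0.036]
contact_force: [-0.1, -0.4, 0.8]
opening: 0.704
```

```bash
python3 -c "
from h import *
snap('wrist','w1.png')"; python3 t.py .467,-.209,.004,5.6
```

```text
t 1.78 p [ 0.4682 -0.2097  0.0064] th 5.88 F [0.6 0.  0.8] open 0.698 q [-0.62  0.25  2.1   0.01  0.8   0.84]
.467,-.209,.004,5.6 -> [[0.004, 0.005, -0.001], [0.0011, 0.0024, -0.0008]]
```

View pics/w1.png

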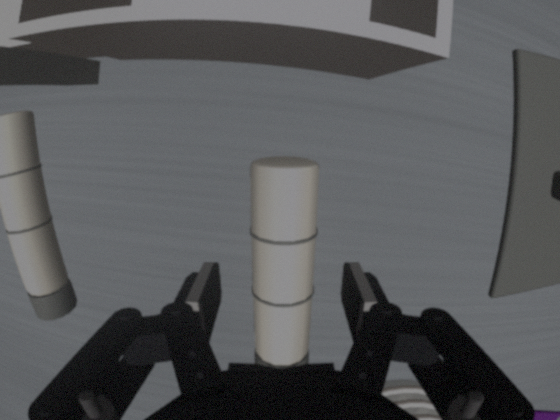

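The tube at (283,260) lies centred between the pads (205 and 360). Close and lift.

Emit:
jog_arm:
  deltas:
    - [[0, 0, 0], [0, 0.002, 0], 0.1]
    - [[0, 0, 0], [0, 0.002, 0], 0.1]
    - [[0, 0, 0], [0, 0.002, 0], 0.1]
    - [[0, 0, 0], [0, 0.002, 0], 0.1]
    - [[0, 0, 0], [0, 0.002, 0], 0.1]
    - [[0, 0, 0], [0, 0.002, 0], 0.1]
  force: 30

```text
time: 2.28
eef_pos: [0.4698, -0.2111, 0.0071]
tcp_rot: [-0.035, 0.707, -0.706, 0.038]
contact_force: [-1.1, -0.3, 6.1]
opening: 0.34
```

Emit:
jog_arm:
  deltas:
    - [[0, 0, 0], [0, -0.04, 0], 0.1]
    - [[0, 0, 0], [0, -0.08, 0], 0.1]
    - [[0, 0, 0], [0, -0.12, 0], 0.1]
    - [[0, 0, 0], [0, -0.16, 0], 0.1]
    - [[0, 0, 0], [0, -0.2, 0], 0.1]
    - [[0, 0, 0], [0, -0.24, 0], 0.1]
    - [[0, 0, 0], [0, -0.25, 0], 0.1]
    - [[0, 0, 0], [0, -0.25, 0], 0.1]

```text
time: 2.95
eef_pos: [0.4707, -0.2128, 0.2632]
tcp_rot: [0.032, -0.704, 0.708, -0.041]
contact_force: [-0.0, -0.4, 0.4]
opening: 0.336
```

```bash
python3 t.py .637,.114,.25,-0.6 .637,.114,.25,-0.6,13.7 .637,.114,.165,-.6,13.7;  python3 -c "
from h import *
snap('top','top1.png');snap('wrist','w2.png')"
```

```text
t 2.95 p [ 0.4707 -0.2128  0.2632] th 5.89 F [-0.  -0.4  0.4] open 0.336 q [-0.62 -0.1   1.93  0.    1.29  0.84]
.637,.114,.25,-0.6 -> [[-0.006, 0.113, -0.013], [-0.1987, 0.0138, -0.3081]]
.637,.114,.25,-0.6,13.7 -> [[0.233, 0.111, -0.024], [-0.1987, 0.0138, -0.3081]]
.637,.114,.165,-.6,13.7 -> [[0.233, 0.111, -0.024], [-0.1977, 0.0988, -0.3087]]
```

View pics/top1.png

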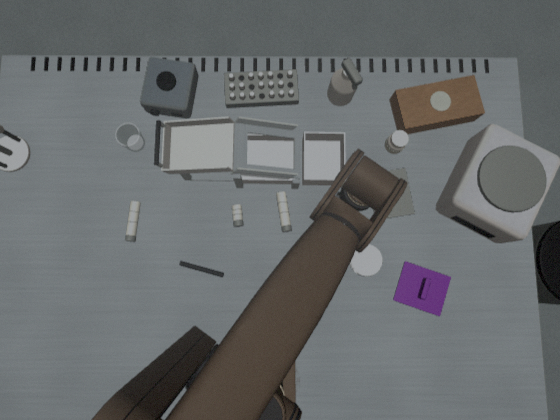

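View pics/w2.png

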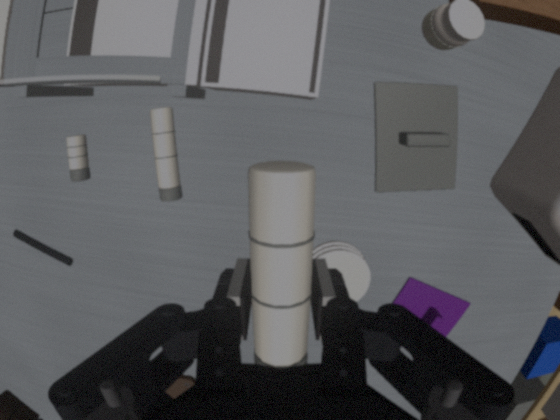

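Emit:
jog_arm:
  deltas:
    - [[0, 0.11, 0], [-0.2, 0.014, -0.308], 0.1]
    - [[0, 0.11, 0], [-0.2, 0.014, -0.308], 0.1]
    - [[0, 0.11, 0], [-0.2, 0.014, -0.308], 0.1]
    - [[0, 0.11, 0], [-0.2, 0.014, -0.308], 0.1]
    - [[0, 0.11, 0], [-0.2, 0.014, -0.308], 0.1]
    - [[0, 0.11, 0], [-0.2, 0.014, -0.308], 0.1]
    - [[0.12, 0.11, -0.01], [-0.2, 0.014, -0.308], 0.1]
    - [[0.23, 0.11, -0.02], [-0.2, 0.014, -0.308], 0.1]
    - [[0.23, 0.11, -0.02], [-0.2, 0.014, -0.308], 0.1]
    - [[0.23, 0.11, -0.02], [-0.2, 0.014, -0.308], 0.1]

```text
time: 3.88
eef_pos: [0.6354, 0.1225, 0.2381]
tcp_rot: [0.004, -0.622, 0.783, 0.004]
contact_force: [-1.1, -1.6, -1.2]
opening: 0.339
```

Emit:
jog_arm:
  deltas:
    - [[0, 0, 0], [0, 0, 0], 0.1]

```text
time: 3.97
eef_pos: [0.6347, 0.1241, 0.2346]
tcp_rot: [0.007, -0.622, 0.783, 0.004]
contact_force: [0.8, -0.1, -1.2]
opening: 0.339
```

```bash
python3 t.py .638,.114,.25,-0.6,13.7 .638,.114,.159,-.6,13.7;  python3 -c "
from h import *
d=snap('scene','s1.png');d2=snap('top','top2.png')
a=cv2.resize(d['pixels'][140:320,190:430],None,fx=3.3,fy=3.3,interpolation=2)
cv2.imwrite('pics/s1c.png',a)
"
```

```text
t 3.97 p [0.6347 0.1241 0.2346] th 0.14 F [ 0.8 -0.1 -1.2] open 0.339 q [ 0.12  0.26  1.61 -0.23  1.32  1.75]
.638,.114,.25,-0.6,13.7 -> [[0.011, 0.016, 0.014], [-0.0031, -0.0127, 0.0134]]
.638,.114,.159,-.6,13.7 -> [[0.011, 0.016, 0.014], [-0.0045, 0.0759, -0.0072]]
```

View pics/s1c.png

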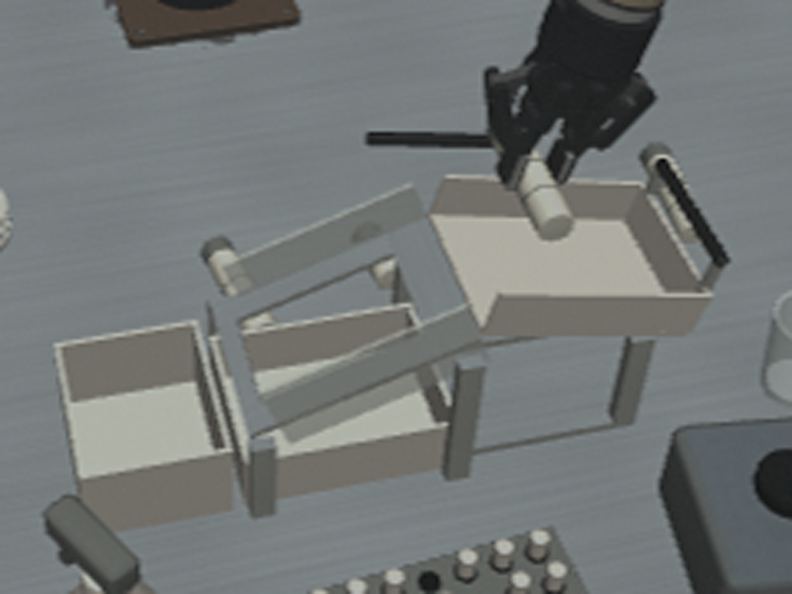

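View pics/top2.png

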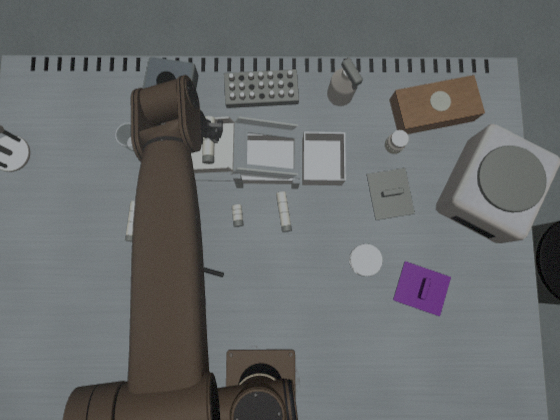

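```bash
python3 -c "
from h import *
d=dict(np.load('pics/s1.npz')); f=lambda u,v,h:onplane(d,190+u/3.3-.35,140+v/3.3-.35,h).round(4)
print('far end centre',f(550,222,.243),'near', f(520,155,.243))
print('near wall back top corner outer', f(715,295,.156), f(500,293,.199),'far', f(640,183,.156), f(442,177,.199))
print('rim',f(55,343,.076),f(200,322,.076),f(232,458,.076),f(78,478,.076))
"
```

```text
far end centre [0.6848 0.1199 0.243 ] near [0.6095 0.1247 0.243 ]
near wall back top corner outer [0.7091 0.259  0.156 ] [0.7053 0.0785 0.199 ] far [0.5752 0.2547 0.156 ] [0.5738 0.0774 0.199 ]
rim [ 0.5645 -0.2409  0.076 ] [ 0.5697 -0.1214  0.076 ] [ 0.7131 -0.1272  0.076 ] [ 0.7038 -0.2438  0.076 ]
```

```bash
python3 -c "
from h import *
d=dict(np.load('pics/top2.npz'))
cv2.imwrite('pics/c3.png',cv2.resize(d['pixels'][105:185,150:250],None,fx=7,fy=7,interpolation=2))
"
```

```text
(no output)
```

View pics/c3.png

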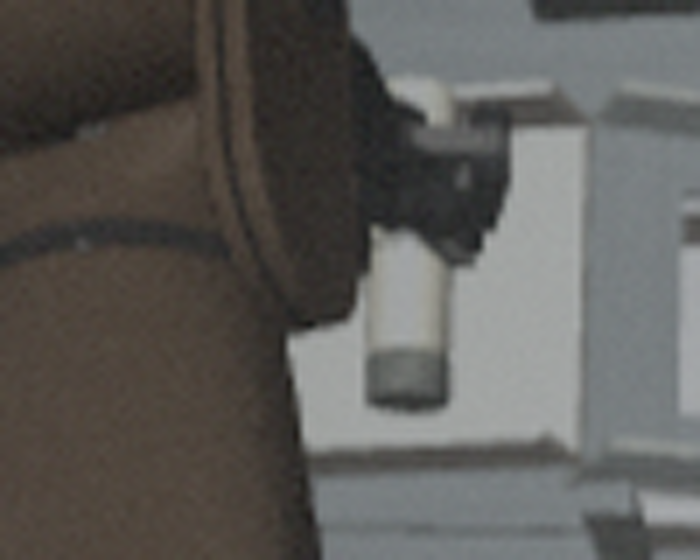

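```bash
python3 -c "
from h import *
d=dict(np.load('pics/top2.npz'))
f=lambda u,v,h:onplane(d,150+u/7-.43,105+v/7-.43,h).round(4)
print(f(412,76,.25),f(408,406,.24))
"
```

```text
[0.6887 0.1255 0.25  ] [0.5714 0.1259 0.24  ]
```

```bash
python3 t.py .642,.114,.20,-0.6,13.7 .642,.114,.159,-.6,13.7
```

```text
t 4.07 p [0.6335 0.1228 0.2337] th -0.01 F [-0.2 -0.2 -0.2] open 0.34 q [ 0.12  0.26  1.61 -0.23  1.32  1.75]
.642,.114,.20,-0.6,13.7 -> [[0.011, 0.014, 0.017], [-0.009, 0.0347, 0.001]]
.642,.114,.159,-.6,13.7 -> [[0.011, 0.014, 0.017], [-0.0098, 0.0746, -0.0083]]
```

Emit:
jog_arm:
  deltas:
    - [[0.01, 0.014, 0.017], [-0.009, 0, 0.006], 0.1]
    - [[0.01, 0.014, 0.017], [-0.009, 0.02, 0.002], 0.1]
    - [[0.01, 0.014, 0.017], [-0.01, 0.04, 0], 0.1]
    - [[0.01, 0.014, 0.017], [-0.01, 0.06, -0.005], 0.1]
    - [[0.01, 0.014, 0.017], [-0.01, 0.074, -0.008], 0.1]
    - [[0.01, 0.014, 0.017], [-0.01, 0.075, -0.008], 0.1]
    - [[0.01, 0.014, 0.017], [-0.01, 0.075, -0.008], 0.1]
    - [[0.01, 0.014, 0.017], [-0.01, 0.075, -0.008], 0.1]

```text
time: 4.73
eef_pos: [0.6424, 0.1126, 0.159]
tcp_rot: [-0.005, -0.618, 0.786, 0.004]
contact_force: [1.1, 0.6, -0.5]
opening: 0.34
```

```bash
python3 t.py .642,.114,.25,-0.6,13.7 .642,.114,.159,-.6,13.7;  python3 -c "
from h import *
d=snap('scene','s2.png');d2=snap('top','top3.png')
a=cv2.resize(d['pixels'][140:320,290:430],None,fx=3.,fy=3.,interpolation=2)
b=cv2.resize(d2['pixels'][105:185,150:250],None,fx=5,fy=6.75,interpolation=2)[:540,:370]
cv2.imwrite('pics/s2c.png',np.hstack([a,b]))
"
```

```text
t 4.73 p [0.6424 0.1126 0.159 ] th -0.65 F [ 1.1  0.6 -0.5] open 0.34 q [ 0.11  0.33  1.67 -0.26  1.18  1.79]
.642,.114,.25,-0.6,13.7 -> [[0.001, -0.001, -0.0], [0.0002, -0.0888, 0.0201]]
.642,.114,.159,-.6,13.7 -> [[0.001, -0.001, -0.0], [0.0004, -0.0003, -0.0014]]
```

View pics/s2c.png

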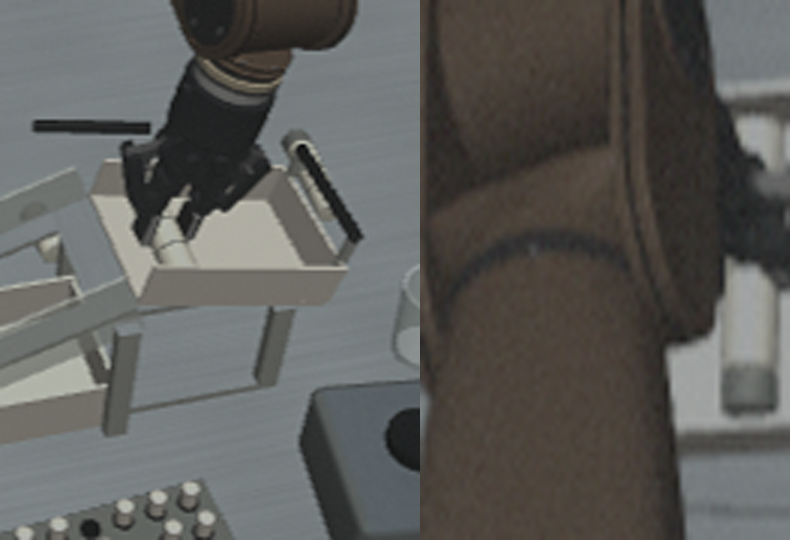

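Emit:
jog_arm:
  deltas:
    - [[0, 0, 0], [0, 0, 0], 0.55]
    - [[0, 0, 0], [0, 0, 0], 0.55]
    - [[0, 0, 0], [0, 0, 0], 0.55]
    - [[0, 0, 0], [0, -0.03, 0.0], 0.55]
    - [[0, 0, 0], [0, -0.06, 0], 0.55]
    - [[0, 0, 0], [0, -0.09, 0.0], 0.55]
    - [[0, 0, 0], [0, -0.11, 0.0], 0.55]
    - [[-0.12, 0, 0], [0, -0.12, 0.0], 0.55]
    - [[-0.23, 0, 0], [0, -0.12, 0.02], 0.55]

```text
time: 5.58
eef_pos: [0.6433, 0.1267, 0.2847]
tcp_rot: [-0.005, -0.707, 0.707, -0.002]
contact_force: [0.4, -1.7, -0.0]
opening: 0.551
```

```bash
python3 t.py .484,-.066,.25,8.8 .484,-.066,.10,8.8; python3 -c "
from h import *
d=snap('scene','s3.png');
cv2.imwrite('pics/s3c.png',cv2.resize(d['pixels'][140:320,190:430],None,fx=3.3,fy=3.3,interpolation=2))
"
```

```text
t 5.58 p [0.6433 0.1267 0.2847] th -0.22 F [ 0.4 -1.7 -0. ] open 0.551 q [ 0.04  0.2   1.58 -0.    1.35  1.62]
.484,-.066,.25,8.8 -> [[-0.002, -0.157, -0.01], [0.1589, 0.0332, 0.1932]]
.484,-.066,.10,8.8 -> [[-0.002, -0.157, -0.01], [0.1604, 0.1832, 0.1931]]
```

View pics/s3c.png

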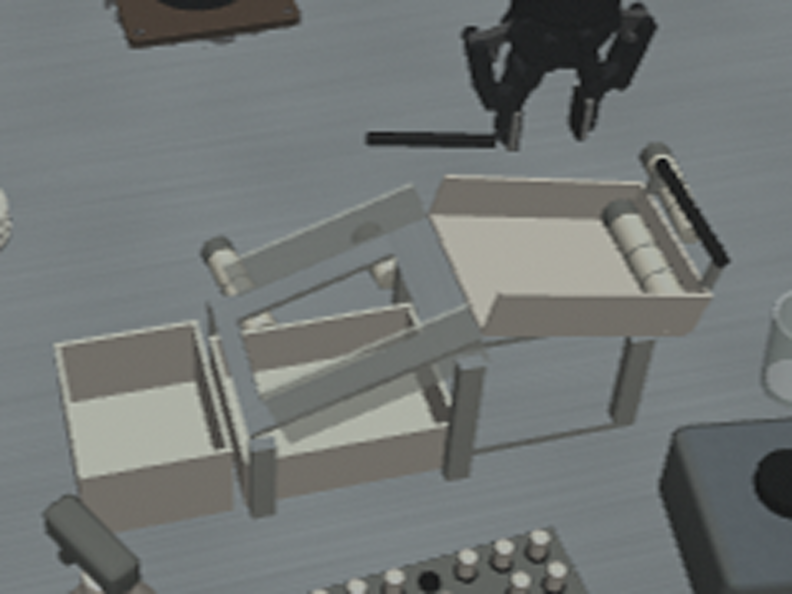

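Emit:
jog_arm:
  deltas:
    - [[0, -0.12, 0], [0.02, 0.004, 0.024], 0.7]
    - [[0, -0.24, 0], [0.04, 0.008, 0.048], 0.7]
    - [[0, -0.36, 0], [0.06, 0.012, 0.072], 0.7]
    - [[0, -0.48, 0], [0.08, 0.016, 0.096], 0.7]
    - [[0, -0.6, 0], [0.1, 0.02, 0.12], 0.7]
    - [[0, -0.72, 0], [0.12, 0.024, 0.144], 0.7]
    - [[0, -0.84, 0], [0.14, 0.028, 0.168], 0.7]
    - [[0, -0.96, 0], [0.159, 0.03, 0.193], 0.7]
    - [[0, -1.08, 0], [0.159, 0.03, 0.193], 0.7]
    - [[0, -1.2, 0], [0.159, 0.03, 0.193], 0.7]

```text
time: 6.47
eef_pos: [0.482, -0.075, 0.254]
tcp_rot: [0.394, -0.582, 0.589, -0.399]
contact_force: [-0.1, -0.2, -0.7]
opening: 0.701
```

Emit:
jog_arm:
  deltas:
    - [[0, -0.12, 0], [0, 0, 0], 0.7]
    - [[0, -0.24, 0], [0, 0, 0], 0.7]
    - [[0, -0.36, 0], [0, 0, 0], 0.7]
    - [[0, -0.48, 0], [0, 0, 0], 0.7]
    - [[0, -0.6, 0], [0, 0, 0], 0.7]
    - [[0, -0.72, 0], [0, 0, 0], 0.7]
    - [[0, -0.84, 0], [0, 0, 0], 0.7]
    - [[0, -0.96, 0], [0, 0, 0], 0.7]
    - [[0, -1.08, 0], [0, 0, 0], 0.7]
    - [[0, -1.2, 0], [0, 0, 0], 0.7]

```text
time: 7.3
eef_pos: [0.4819, -0.0751, 0.2541]
tcp_rot: [0.659, -0.253, 0.262, -0.658]
contact_force: [0.0, 0.3, 0.2]
opening: 0.701
```

```bash
python3 t.py .484,-.066,.10,188.8 .484,-.066,.005,188.8
```

```text
t 7.3 p [ 0.4819 -0.0751  0.2541] th 137.31 F [0.  0.3 0.2] open 0.701 q [-0.36 -0.16  2.01 -0.    1.29 -1.19]
.484,-.066,.10,188.8 -> [[0.002, -0.899, 0.012], [-0.0064, 0.154, 0.0076]]
.484,-.066,.005,188.8 -> [[0.002, -0.899, 0.012], [-0.0074, 0.249, 0.0073]]
```

Emit:
jog_arm:
  deltas:
    - [[0, -0.12, 0], [-0.006, 0.02, 0.007], 0.7]
    - [[0, -0.24, 0], [-0.006, 0.04, 0.007], 0.7]
    - [[0, -0.36, 0], [-0.006, 0.06, 0.007], 0.7]
    - [[0, -0.48, 0], [-0.006, 0.09, 0.007], 0.7]
    - [[0, -0.6, 0], [-0.007, 0.12, 0.007], 0.7]
    - [[0, -0.72, 0], [-0.007, 0.15, 0.007], 0.7]
    - [[0, -0.84, 0], [-0.007, 0.15, 0.007], 0.7]
    - [[0, -0.9, 0], [-0.007, 0.15, 0.007], 0.7]
    - [[0, -0.9, 0], [-0.007, 0.15, 0.007], 0.7]
    - [[0, -0.9, 0], [-0.007, 0.15, 0.007], 0.7]

```text
time: 8.13
eef_pos: [0.4832, -0.0661, 0.1042]
tcp_rot: [0.707, 0.058, -0.051, -0.703]
contact_force: [-0.7, -0.1, 0.0]
opening: 0.699
```

```bash
python3 t.py .484,-.066,.10,188.8 .484,-.066,.005,188.8;  python3 -c "
from h import *
snap('wrist','w4.png')
d=snap('top','top4.png')
P=cam_pts(d);z=P[...,2];m=(d['range_z']>0)&(z>.012)&(z<.04);m[:190]=0
for b in blobs(d,m,.02,60): print(np.round(b[:5],3),b[5])
"
```

```text
t 8.13 p [ 0.4832 -0.0661  0.1042] th -171.22 F [-0.7 -0.1  0. ] open 0.699 q [-0.34  0.01  2.14 -0.    0.98 -2.07]
.484,-.066,.10,188.8 -> [[0.007, -0.0, 0.01], [0.0008, 0.0042, 0.0]]
.484,-.066,.005,188.8 -> [[0.007, -0.0, 0.01], [-0.0001, 0.0992, 0.0007]]
[ 6.0000e-02 -4.4000e-02  9.9000e-02  7.2000e-02  8.9736e+01] [278. 359.]
[ 0.263 -0.458  0.138  0.117 70.855] [422. 285.]
[ 0.343 -0.299  0.092  0.089 88.519] [366. 260.]
[0.473 0.068 0.061 0.029 0.694] [237. 215.]
[ 0.456  0.368  0.117  0.03  -5.103] [132. 220.]
[ 0.448 -0.595  0.225  0.058 46.833] [462. 221.]
[ 5.0900e-01 -3.7300e-01  7.4000e-02  6.5000e-02  8.2302e+01] [389. 200.]
```

View pics/w4.png

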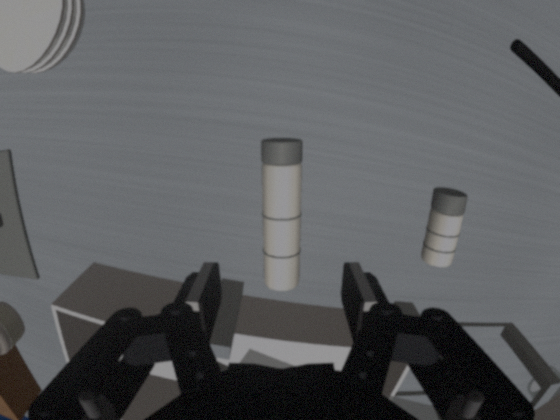

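Emit:
jog_arm:
  deltas:
    - [[0, 0, 0], [0, 0.03, 0], 0.7]
    - [[0, 0, 0], [0, 0.06, 0], 0.7]
    - [[0, 0, 0], [0, 0.085, 0], 0.7]
    - [[0, 0, 0], [0, 0.096, 0], 0.7]
    - [[0, 0, 0], [0, 0.096, 0], 0.7]
    - [[0, 0, 0], [0, 0.096, 0], 0.1]
    - [[0, 0, 0], [0, 0.096, 0], 0.1]
    - [[0, 0, 0], [0, 0.096, 0], 0.1]
    - [[0, 0, 0], [0, 0.096, 0], 0.1]
    - [[0, 0, 0], [0, 0.096, 0], 0.1]

```text
time: 9.07
eef_pos: [0.4863, -0.0673, 0.0106]
tcp_rot: [0.708, 0.06, -0.049, -0.702]
contact_force: [-0.6, -0.1, 7.2]
opening: 0.34
```

Emit:
jog_arm:
  deltas:
    - [[0, 0, 0], [0, 0, 0], 0.1]
    - [[0, 0, 0], [0, -0.04, 0], 0.1]
    - [[0, 0, 0], [0, -0.08, 0], 0.1]
    - [[0, 0, 0], [0, -0.12, 0], 0.1]
    - [[0, 0, 0], [0, -0.16, 0], 0.1]
    - [[0, 0, 0], [0, -0.2, 0], 0.1]
    - [[0, 0, 0], [0, -0.24, 0], 0.1]
    - [[0, 0, 0], [0, -0.26, 0], 0.1]

```text
time: 9.73
eef_pos: [0.4837, -0.0658, 0.2767]
tcp_rot: [0.709, 0.062, -0.046, -0.701]
contact_force: [1.0, -1.0, 0.3]
opening: 0.33
```

```bash
python3 t.py .637,.114,.25,179.4 .637,.114,.25,179.4,13.7
```

```text
t 9.73 p [ 0.4837 -0.0658  0.2767] th -171.18 F [ 1.  -1.   0.3] open 0.33 q [-0.34 -0.19  1.98 -0.    1.32 -2.07]
.637,.114,.25,179.4 -> [[0.012, 0.164, 0.023], [0.1785, 0.0285, 0.1546]]
.637,.114,.25,179.4,13.7 -> [[-0.227, 0.161, 0.04], [0.1785, 0.0285, 0.1546]]
```

Emit:
jog_arm:
  deltas:
    - [[0, 0.16, 0], [0.02, 0.0, 0.02], 0.1]
    - [[0, 0.16, 0], [0.05, 0.0, 0.045], 0.1]
    - [[0, 0.16, 0], [0.08, 0.0, 0.07], 0.1]
    - [[0, 0.16, 0], [0.11, 0.01, 0.1], 0.1]
    - [[0, 0.16, 0], [0.14, 0.015, 0.125], 0.1]
    - [[0, 0.16, 0.02], [0.17, 0.02, 0.145], 0.1]
    - [[-0.11, 0.16, 0.03], [0.18, 0.028, 0.154], 0.1]
    - [[-0.227, 0.161, 0.04], [0.18, 0.028, 0.154], 0.1]
    - [[-0.227, 0.161, 0.04], [0.18, 0.028, 0.154], 0.1]
    - [[-0.227, 0.161, 0.04], [0.18, 0.028, 0.154], 0.1]

```text
time: 10.57
eef_pos: [0.638, 0.1151, 0.2493]
tcp_rot: [0.786, -0.003, 0.002, -0.618]
contact_force: [-0.2, -0.5, -0.2]
opening: 0.336
```

Emit:
jog_arm:
  deltas:
    - [[0, 0, 0], [0, 0, 0], 0.1]
    - [[0, 0, 0], [0, 0, 0], 0.1]

```text
time: 10.73
eef_pos: [0.6378, 0.114, 0.2497]
tcp_rot: [0.785, -0.004, 0.003, -0.619]
contact_force: [0.9, 0.2, -0.7]
opening: 0.337
```

```bash
python3 t.py .637,.114,.25,179.4,13.7 .637,.114,.163,179.4,13.7;  python3 -c "
from h import *
d=snap('scene','s5.png');d2=snap('top','top5.png')
a=cv2.resize(d['pixels'][140:320,290:430],None,fx=3.,fy=3.,interpolation=2)
b=cv2.resize(d2['pixels'][105:185,170:223],None,fx=7,fy=6.75,interpolation=2)[:540]
cv2.imwrite('pics/s5c.png',np.hstack([a,b]))
"
```

```text
t 10.73 p [0.6378 0.114  0.2497] th 179.47 F [ 0.9  0.2 -0.7] open 0.337 q [ 0.11  0.25  1.6  -0.24  1.33 -1.39]
.637,.114,.25,179.4,13.7 -> [[-0.003, 0.001, -0.002], [-0.0008, -0.0003, -0.0001]]
.637,.114,.163,179.4,13.7 -> [[-0.003, 0.001, -0.002], [-0.0008, 0.0843, 0.0202]]
```

View pics/s5c.png

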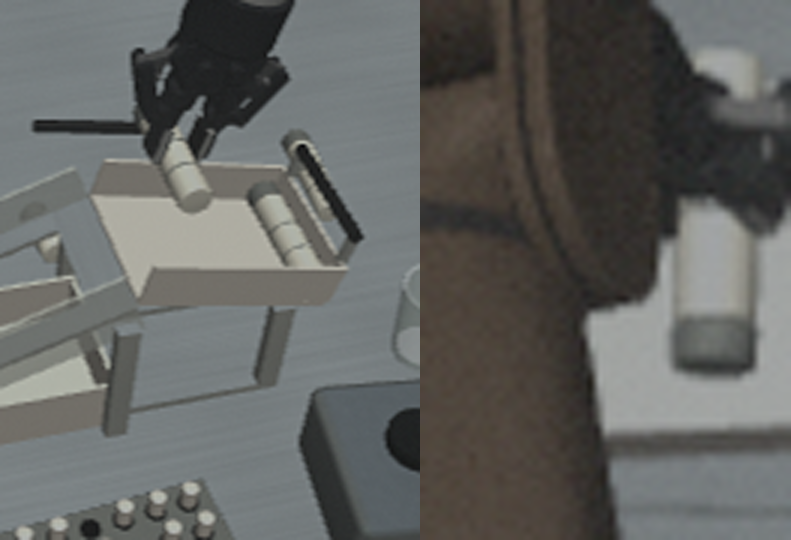

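```bash
python3 -c "
from h import *
d=dict(np.load('pics/top5.npz'))
print(onplane(d,213.5,111.7,.262),onplane(d,212,159.7,.25))
"
```

```text
[0.69394458 0.11165165 0.262     ] [0.576132  0.1145755 0.25     ]
```

Emit:
jog_arm:
  deltas:
    - [[0, 0, 0], [0.002, 0.02, 0.005], 0.1]
    - [[0, 0, 0], [0.002, 0.04, 0.01], 0.1]
    - [[0, 0, 0], [0.002, 0.06, 0.015], 0.1]
    - [[0, 0, 0], [0.002, 0.078, 0.019], 0.1]
    - [[0, 0, 0], [0.002, 0.084, 0.02], 0.1]
    - [[0, 0, 0], [0.002, 0.084, 0.02], 0.1]
    - [[0, 0, 0], [0.002, 0.084, 0.02], 0.1]
    - [[0, 0, 0], [0.002, 0.084, 0.02], 0.55]
    - [[0, 0, 0], [0.002, 0.084, 0.02], 0.55]
    - [[0, 0, 0], [0.002, 0.084, 0.02], 0.55]

```text
time: 11.67
eef_pos: [0.6406, 0.1134, 0.1648]
tcp_rot: [0.786, -0.003, 0.004, -0.619]
contact_force: [-0.1, 0.3, -0.3]
opening: 0.548
```

Emit:
jog_arm:
  deltas:
    - [[0, 0, 0], [0, -0.03, 0], 0.55]
    - [[0, 0, 0], [0, -0.06, 0], 0.55]
    - [[0, 0, 0], [0, -0.09, 0.0], 0.55]
    - [[0, 0, 0], [0, -0.11, 0.0], 0.55]
    - [[0.12, 0, 0], [0, -0.12, 0.0], 0.55]
    - [[0.235, 0, 0], [0, -0.12, 0], 0.55]

```text
time: 12.17
eef_pos: [0.6423, 0.144, 0.2871]
tcp_rot: [-0.705, -0.002, -0.006, 0.709]
contact_force: [-0.7, -0.5, 0.4]
opening: 0.551
```

```bash
python3 t.py .473,.068,.25,180.7 .473,.068,.1,180.7; python3 -c "
from h import *
d=snap('scene','s6.png');
cv2.imwrite('pics/s6c.png',cv2.resize(d['pixels'][140:320,190:430],None,fx=3.3,fy=3.3,interpolation=2))
"
```

```text
t 12.17 p [0.6423 0.144  0.2871] th 179.65 F [-0.7 -0.5  0.4] open 0.551 q [ 0.07  0.21  1.57  0.    1.35 -1.5 ]
.473,.068,.25,180.7 -> [[-0.005, -0.018, 0.012], [-0.1692, 0.0346, -0.0772]]
.473,.068,.1,180.7 -> [[-0.005, -0.018, 0.012], [-0.1711, 0.1846, -0.0779]]
```

View pics/s6c.png

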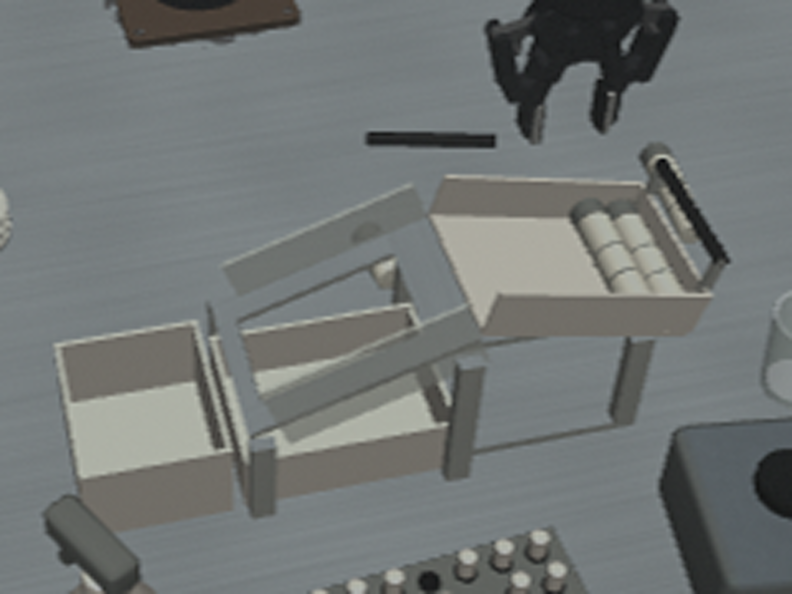

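Emit:
jog_arm:
  deltas:
    - [[0, 0, 0], [-0.035, 0, -0.016], 0.7]
    - [[0, 0, 0], [-0.07, 0, -0.032], 0.7]
    - [[0, 0, 0], [-0.105, 0.01, -0.048], 0.7]
    - [[0, 0, 0.01], [-0.14, 0.03, -0.064], 0.7]
    - [[0, -0.018, 0.012], [-0.17, 0.06, -0.077], 0.7]
    - [[0, -0.018, 0.012], [-0.17, 0.1, -0.078], 0.7]
    - [[0, -0.018, 0.012], [-0.171, 0.14, -0.078], 0.7]
    - [[0, -0.018, 0.012], [-0.171, 0.18, -0.078], 0.7]
    - [[0, -0.018, 0.012], [-0.171, 0.185, -0.078], 0.7]
    - [[0, -0.018, 0.012], [-0.171, 0.185, -0.078], 0.7]

```text
time: 13.05
eef_pos: [0.4698, 0.0651, 0.0959]
tcp_rot: [-0.705, 0.001, 0.006, 0.709]
contact_force: [0.5, -0.3, 0.0]
opening: 0.704
```

```bash
python3 t.py .473,.068,.008,180.7;  python3 -c "
from h import *
snap('wrist','w7.png')"
```

```text
t 13.05 p [0.4698 0.0651 0.0959] th -179.57 F [ 0.5 -0.3  0. ] open 0.704 q [-0.08  0.01  2.16  0.01  0.98 -1.66]
.473,.068,.008,180.7 -> [[-0.006, -0.005, -0.009], [0.004, 0.0879, 0.0024]]
```

View pics/w7.png

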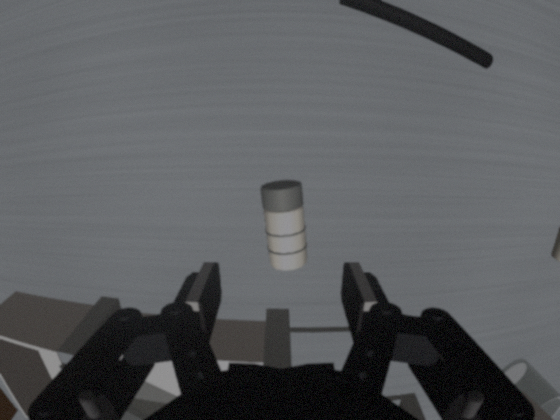

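Emit:
jog_arm:
  deltas:
    - [[0, 0, 0], [0.004, 0.03, 0.002], 0.7]
    - [[0, 0, 0], [0.004, 0.055, 0.002], 0.7]
    - [[0, 0, 0], [0.004, 0.08, 0.002], 0.7]
    - [[0, 0, 0], [0.004, 0.087, 0.002], 0.7]
    - [[0, 0, 0], [0.004, 0.087, 0.002], 0.7]
    - [[0, 0, 0], [0.004, 0.087, 0.002], 0.1]
    - [[0, 0, 0], [0.004, 0.087, 0.002], 0.1]
    - [[0, 0, 0], [0.004, 0.087, 0.002], 0.1]
    - [[0, 0, 0], [0.004, 0.087, 0.002], 0.1]
    - [[0, 0, 0], [0.004, 0.087, 0.002], 0.1]

```text
time: 13.93
eef_pos: [0.4784, 0.0673, 0.0144]
tcp_rot: [-0.705, -0.003, 0.002, 0.709]
contact_force: [-0.4, 0.3, 7.3]
opening: 0.336
```

Emit:
jog_arm:
  deltas:
    - [[0, 0, 0], [0, 0, 0], 0.1]
    - [[0, 0, 0], [0, -0.04, 0], 0.1]
    - [[0, 0, 0], [0, -0.08, 0], 0.1]
    - [[0, 0, 0], [0, -0.12, 0], 0.1]
    - [[0, 0, 0], [0, -0.16, 0], 0.1]
    - [[0, 0, 0], [0, -0.2, 0], 0.1]
    - [[0, 0, 0], [0, -0.24, 0], 0.1]
    - [[0, 0, 0], [0, -0.26, 0], 0.1]

```text
time: 14.6
eef_pos: [0.4796, 0.066, 0.2814]
tcp_rot: [-0.706, -0.007, -0.001, 0.709]
contact_force: [0.8, 0.0, -0.3]
opening: 0.331
```

```bash
python3 t.py .638,.114,.25,179.4 .638,.114,.25,179.4,13.7; python3 -c "
from h import *
snap('wrist','w8.png')"
```

```text
t 14.6 p [0.4796 0.066  0.2814] th -179.56 F [ 0.8  0.  -0.3] open 0.331 q [-0.08 -0.19  1.98  0.01  1.34 -1.66]
.638,.114,.25,179.4 -> [[-0.004, 0.018, 0.012], [0.1584, 0.0334, 0.0467]]
.638,.114,.25,179.4,13.7 -> [[-0.243, 0.017, 0.012], [0.1584, 0.0334, 0.0467]]
```

View pics/w8.png

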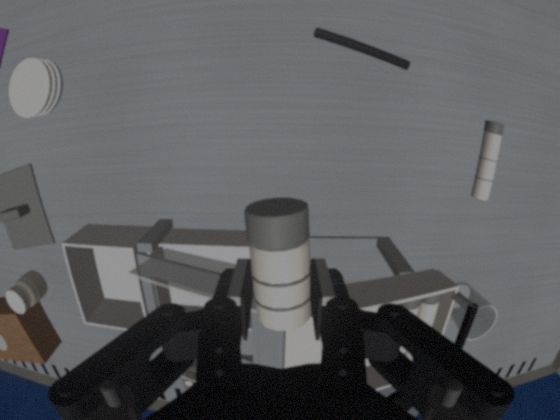

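Emit:
jog_arm:
  deltas:
    - [[0, 0.01, 0], [0.03, 0.0, 0.008], 0.1]
    - [[0, 0.01, 0], [0.065, 0.0, 0.018], 0.1]
    - [[0, 0.01, 0], [0.1, 0.01, 0.028], 0.1]
    - [[0, 0.01, 0], [0.13, 0.02, 0.038], 0.1]
    - [[-0.12, 0.016, 0.01], [0.162, 0.03, 0.047], 0.1]
    - [[-0.24, 0.017, 0.012], [0.162, 0.033, 0.047], 0.1]
    - [[-0.24, 0.017, 0.012], [0.162, 0.033, 0.047], 0.1]
    - [[-0.24, 0.017, 0.012], [0.162, 0.033, 0.047], 0.1]
    - [[-0.24, 0.017, 0.012], [0.162, 0.033, 0.047], 0.1]

```text
time: 15.4
eef_pos: [0.6429, 0.1141, 0.2549]
tcp_rot: [0.785, -0.002, 0.006, -0.619]
contact_force: [-0.5, 0.6, -0.0]
opening: 0.337
```

```bash
python3 t.py .642,.112,.166,179.4,13.7
```

```text
t 15.4 p [0.6429 0.1141 0.2549] th 179.41 F [-0.5  0.6 -0. ] open 0.337 q [ 0.11  0.25  1.59 -0.24  1.33 -1.39]
.642,.112,.166,179.4,13.7 -> [[-0.004, -0.001, 0.005], [-0.0016, 0.087, 0.0186]]
```

Emit:
jog_arm:
  deltas:
    - [[0, 0, 0], [0, 0.025, 0.005], 0.1]
    - [[0, 0, 0], [0, 0.05, 0.01], 0.1]
    - [[0, 0, 0], [-0.001, 0.07, 0.015], 0.1]
    - [[0, 0, 0], [-0.001, 0.082, 0.018], 0.1]
    - [[0, 0, 0], [-0.001, 0.087, 0.019], 0.1]
    - [[0, 0, 0], [-0.001, 0.087, 0.019], 0.1]
    - [[0, 0, 0], [-0.001, 0.087, 0.019], 0.1]
    - [[0, 0, 0], [-0.001, 0.087, 0.019], 0.55]
    - [[0, 0, 0], [-0.001, 0.087, 0.019], 0.55]
    - [[0, 0, 0], [-0.001, 0.087, 0.019], 0.55]

```text
time: 16.23
eef_pos: [0.6432, 0.1125, 0.167]
tcp_rot: [0.785, -0.001, 0.007, -0.62]
contact_force: [-0.6, 0.7, 0.6]
opening: 0.549
```

Emit:
jog_arm:
  deltas:
    - [[0, 0, 0], [0, -0.03, 0], 0.55]
    - [[0, 0, 0], [0, -0.06, 0], 0.55]
    - [[0, 0, 0], [0, -0.09, 0.0], 0.55]
    - [[0, 0, 0], [0, -0.11, 0.0], 0.55]
    - [[0.12, 0, 0], [0, -0.12, 0.0], 0.55]
    - [[0.235, 0, 0], [0, -0.12, 0], 0.55]

```text
time: 16.73
eef_pos: [0.6441, 0.1429, 0.2893]
tcp_rot: [-0.705, -0.005, -0.009, 0.709]
contact_force: [0.2, 0.1, -0.4]
opening: 0.551
```

```bash
python3 t.py .456,.368,.3,174.7 .456,.368,.1,174.7; python3 -c "
from h import *
d=snap('scene','s7.png');
cv2.imwrite('pics/s7c.png',cv2.resize(d['pixels'][140:320,190:430],None,fx=3.3,fy=3.3,interpolation=2))
"
```

```text
t 16.73 p [0.6441 0.1429 0.2893] th 179.64 F [ 0.2  0.1 -0.4] open 0.551 q [ 0.06  0.21  1.57  0.01  1.35 -1.5 ]
.456,.368,.3,174.7 -> [[-0.008, 0.086, 0.019], [-0.1892, -0.0128, 0.224]]
.456,.368,.1,174.7 -> [[-0.008, 0.086, 0.019], [-0.1931, 0.1872, 0.2226]]
```

View pics/s7c.png

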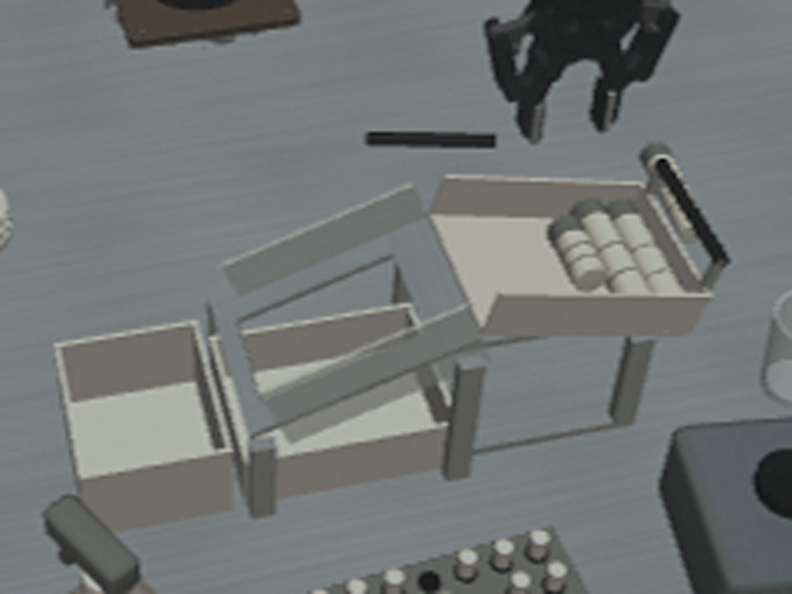

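Emit:
jog_arm:
  deltas:
    - [[0, 0.02, 0], [-0.024, 0, 0.03], 0.7]
    - [[0, 0.04, 0], [-0.048, 0, 0.06], 0.7]
    - [[0, 0.06, 0], [-0.072, 0, 0.09], 0.7]
    - [[0, 0.08, 0], [-0.1, 0, 0.12], 0.7]
    - [[0, 0.086, 0], [-0.13, 0.01, 0.15], 0.7]
    - [[0, 0.086, 0], [-0.155, 0.02, 0.18], 0.7]
    - [[0, 0.086, 0.02], [-0.18, 0.04, 0.21], 0.7]
    - [[0, 0.086, 0.02], [-0.193, 0.08, 0.223], 0.7]
    - [[0, 0.086, 0.02], [-0.193, 0.11, 0.223], 0.7]
    - [[0, 0.086, 0.02], [-0.193, 0.14, 0.223], 0.7]

```text
time: 17.62
eef_pos: [0.4539, 0.3661, 0.1443]
tcp_rot: [-0.704, 0.034, -0.032, 0.709]
contact_force: [-0.3, -0.9, 0.9]
opening: 0.698
```

Emit:
jog_arm:
  deltas:
    - [[0, 0, 0], [0, 0, 0], 0.7]
    - [[0, 0, 0], [0, 0.0, 0], 0.7]

```text
time: 17.78
eef_pos: [0.4521, 0.3656, 0.1421]
tcp_rot: [-0.705, 0.036, -0.03, 0.707]
contact_force: [-0.4, -0.4, 0.6]
opening: 0.698
```

```bash
python3 t.py .456,.368,.1,174.7 .455,.368,.009,174.7;  python3 -c "
from h import *
snap('wrist','w9.png')"
```

```text
t 17.78 p [0.4521 0.3656 0.1421] th 174.69 F [-0.4 -0.4  0.6] open 0.698 q [ 0.5   0.17  1.88  0.01  1.09 -0.98]
.456,.368,.1,174.7 -> [[-0.003, -0.0, -0.008], [0.004, 0.0421, 0.0026]]
.455,.368,.009,174.7 -> [[-0.003, -0.0, -0.008], [0.0038, 0.1331, 0.0023]]
```

View pics/w9.png

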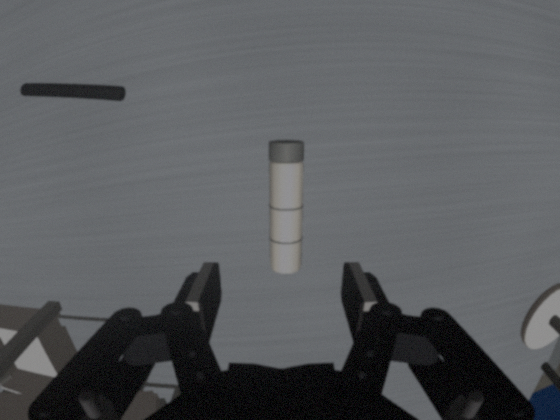

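Aligned (column 286, centred after the 2.5 mm shift). Descend, grip, lift.

Emit:
jog_arm:
  deltas:
    - [[0, 0, 0], [0.002, 0.04, 0.002], 0.7]
    - [[0, 0, 0], [0.002, 0.075, 0.002], 0.7]
    - [[0, 0, 0], [0.002, 0.11, 0.002], 0.7]
    - [[0, 0, 0], [0.002, 0.13, 0.002], 0.7]
    - [[0, 0, 0], [0.002, 0.134, 0.002], 0.7]
    - [[0, 0, 0], [0.002, 0.134, 0.002], 0.1]
    - [[0, 0, 0], [0.002, 0.134, 0.002], 0.1]
    - [[0, 0, 0], [0.002, 0.134, 0.002], 0.1]
    - [[0, 0, 0], [0.002, 0.134, 0.002], 0.1]
    - [[0, 0, 0], [0.002, 0.134, 0.002], 0.1]

```text
time: 18.67
eef_pos: [0.4585, 0.3703, 0.0144]
tcp_rot: [-0.703, 0.032, -0.034, 0.71]
contact_force: [0.0, -1.0, 7.2]
opening: 0.333
```

Emit:
jog_arm:
  deltas:
    - [[0, 0, 0], [0, 0, 0], 0.1]
    - [[0, 0, 0], [0, -0.04, 0], 0.1]
    - [[0, 0, 0], [0, -0.08, 0], 0.1]
    - [[0, 0, 0], [0, -0.12, 0], 0.1]
    - [[0, 0, 0], [0, -0.16, 0], 0.1]
    - [[0, 0, 0], [0, -0.2, 0], 0.1]
    - [[0, 0, 0], [0, -0.24, 0], 0.1]
    - [[0, 0, 0], [0, -0.28, 0], 0.1]
    - [[0, 0, 0], [0, -0.28, 0], 0.1]

```text
time: 19.42
eef_pos: [0.4607, 0.3696, 0.3064]
tcp_rot: [-0.699, 0.026, -0.039, 0.713]
contact_force: [1.3, 0.3, 0.9]
opening: 0.332
```

```bash
python3 t.py .640,.112,.26,179.4 .640,.112,.25,179.4,13.7
```

```text
t 19.42 p [0.4607 0.3696 0.3064] th 174.67 F [1.3 0.3 0.9] open 0.332 q [ 0.5   0.04  1.72  0.01  1.36 -0.98]
.640,.112,.26,179.4 -> [[-0.02, -0.082, 0.019], [0.2016, 0.0451, -0.2408]]
.640,.112,.25,179.4,13.7 -> [[-0.258, -0.084, 0.006], [0.2014, 0.0551, -0.241]]
```

Emit:
jog_arm:
  deltas:
    - [[0, -0.02, 0], [0.025, 0, -0.03], 0.1]
    - [[0, -0.05, 0], [0.05, 0, -0.06], 0.1]
    - [[0, -0.08, 0], [0.076, 0, -0.09], 0.1]
    - [[0, -0.08, 0], [0.1, 0, -0.12], 0.1]
    - [[0, -0.08, 0], [0.125, 0, -0.15], 0.1]
    - [[0, -0.08, 0], [0.15, 0, -0.18], 0.1]
    - [[-0.02, -0.08, 0.02], [0.176, 0.01, -0.21], 0.1]
    - [[-0.14, -0.084, 0.01], [0.2, 0.03, -0.241], 0.1]
    - [[-0.258, -0.084, 0.006], [0.2, 0.05, -0.241], 0.1]
    - [[-0.258, -0.084, 0.006], [0.2, 0.05, -0.241], 0.1]

```text
time: 20.25
eef_pos: [0.6364, 0.1122, 0.2482]
tcp_rot: [0.787, -0.007, 0.0, -0.617]
contact_force: [-1.5, 0.5, -1.3]
opening: 0.334
```

Emit:
jog_arm:
  deltas:
    - [[0, 0, 0], [0, 0, 0], 0.1]
    - [[0, 0, 0], [0, 0, 0], 0.1]

```text
time: 20.42
eef_pos: [0.6355, 0.113, 0.2476]
tcp_rot: [0.786, -0.007, -0.001, -0.618]
contact_force: [-0.3, 0.0, -0.7]
opening: 0.33
```

```bash
python3 t.py .637,.108,.25,179.4,13.7 .640,.108,.166,179.4,13.7;  python3 -c "
from h import *
d=snap('scene','s9.png');d2=snap('top','top9.png')
a=cv2.resize(d['pixels'][140:320,290:430],None,fx=3.,fy=3.,interpolation=2)
b=cv2.resize(d2['pixels'][105:185,170:223],None,fx=7,fy=6.75,interpolation=2)[:540]
cv2.imwrite('pics/s9c.png',np.hstack([a,b]))
"
```

```text
t 20.42 p [0.6355 0.113  0.2476] th 179.44 F [-0.3  0.  -0.7] open 0.33 q [ 0.11  0.25  1.6  -0.24  1.33 -1.39]
.637,.108,.25,179.4,13.7 -> [[-0.001, 0.003, -0.012], [0.0015, -0.0011, -0.0054]]
.640,.108,.166,179.4,13.7 -> [[-0.001, 0.003, -0.012], [0.0053, 0.0805, 0.0145]]
```

View pics/s9c.png

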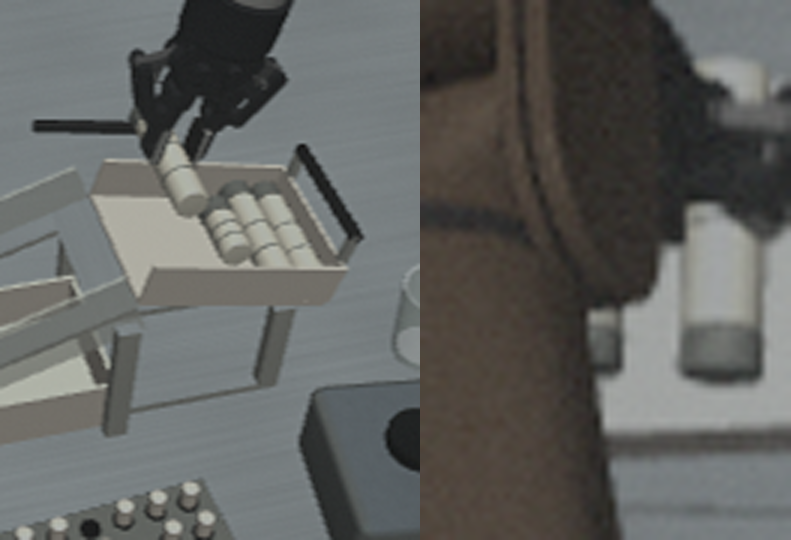

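```bash
python3 -c "
from h import *
d=dict(np.load('pics/top9.npz'))
print(onplane(d,215,113.2,.257),onplane(d,213,160.9,.245))
"
```

```text
[0.69193043 0.10851555 0.257     ] [0.57439874 0.11270061 0.245     ]
```

Emit:
jog_arm:
  deltas:
    - [[0, 0, -0.01], [0.004, 0.02, 0.0], 0.1]
    - [[0, 0, -0.01], [0.005, 0.04, 0.004], 0.1]
    - [[0, 0, -0.01], [0.005, 0.06, 0.009], 0.1]
    - [[0, 0, -0.01], [0.005, 0.075, 0.013], 0.1]
    - [[0, 0, -0.01], [0.005, 0.08, 0.014], 0.1]
    - [[0, 0, -0.01], [0.005, 0.08, 0.014], 0.1]
    - [[0, 0, -0.01], [0.005, 0.08, 0.014], 0.1]
    - [[0, 0, -0.01], [0.005, 0.08, 0.014], 0.5]
    - [[0, 0, -0.01], [0.005, 0.08, 0.014], 0.5]
    - [[0, 0, -0.01], [0.005, 0.08, 0.014], 0.5]

```text
time: 21.35
eef_pos: [0.642, 0.1076, 0.1708]
tcp_rot: [0.786, -0.001, 0.005, -0.618]
contact_force: [0.2, 1.0, 0.9]
opening: 0.498
```

Emit:
jog_arm:
  deltas:
    - [[0, 0, 0], [0, -0.03, 0], 0.5]
    - [[0, 0, 0], [0, -0.06, 0], 0.5]
    - [[0, 0, 0], [0, -0.09, 0.0], 0.5]
    - [[0, 0, 0], [0, -0.11, 0.0], 0.5]
    - [[0.12, 0, 0], [0, -0.12, 0.0], 0.5]
    - [[0.235, 0, 0], [0, -0.12, 0], 0.5]

```text
time: 21.85
eef_pos: [0.643, 0.1384, 0.2933]
tcp_rot: [-0.706, -0.005, -0.007, 0.708]
contact_force: [0.9, -0.2, 0.6]
opening: 0.498
```

```bash
python3 t.py .639,.264,.26,179.4 .639,.264,.17,179.4; python3 -c "
from h import *
d=snap('scene','s10.png');
cv2.imwrite('pics/s10c.png',cv2.resize(d['pixels'][140:320,190:430],None,fx=3.3,fy=3.3,interpolation=2))
snap('wrist','w10.png')
"
```

```text
t 21.85 p [0.643  0.1384 0.2933] th 179.78 F [ 0.9 -0.2  0.6] open 0.498 q [ 0.06  0.2   1.57  0.    1.36 -1.51]
.639,.264,.26,179.4 -> [[-0.003, 0.007, 0.017], [-0.0051, 0.0336, 0.1255]]
.639,.264,.17,179.4 -> [[-0.003, 0.007, 0.017], [-0.0066, 0.1236, 0.1252]]
```

View pics/s10.png

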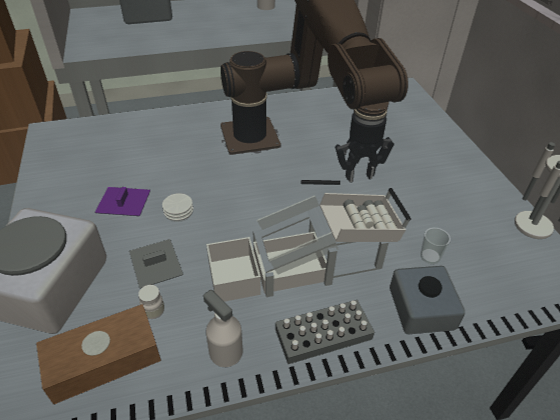

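View pics/s10c.png

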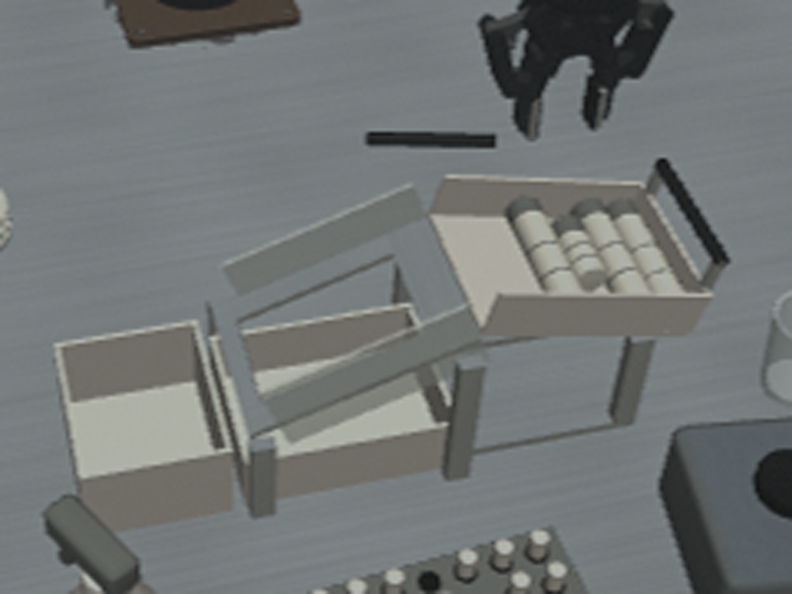

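View pics/w10.png

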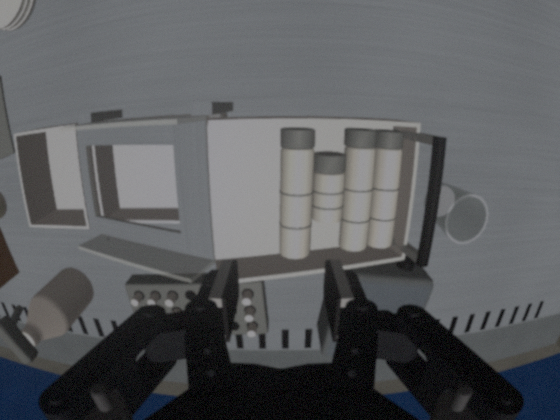

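```bash
python3 t.py .641,.28,.25,179.4,13.7 
```

```text
t 21.95 p [0.6422 0.1338 0.29  ] th 179.39 F [ 0.4  0.5 -0.5] open 0.499 q [ 0.05  0.2   1.57 -0.    1.36 -1.51]
.641,.28,.25,179.4,13.7 -> [[-0.236, -0.002, 0.009], [-0.0033, 0.0395, 0.1463]]
```

Emit:
jog_arm:
  deltas:
    - [[0, 0, 0], [-0.001, 0, 0.03], 0.5]
    - [[0, 0, 0], [-0.002, 0, 0.06], 0.5]
    - [[-0.06, 0, 0], [-0.003, 0, 0.09], 0.5]
    - [[-0.12, 0, 0], [-0.003, 0.01, 0.12], 0.5]
    - [[-0.2, 0, 0.009], [-0.003, 0.02, 0.14], 0.5]
    - [[-0.236, 0, 0.009], [-0.003, 0.04, 0.146], 0.5]
    - [[-0.236, 0, 0.009], [-0.003, 0.04, 0.146], 0.5]
    - [[-0.236, 0, 0.009], [-0.003, 0.04, 0.146], 0.5]
    - [[-0.236, 0, 0.009], [-0.003, 0.04, 0.146], 0.5]

```text
time: 22.7
eef_pos: [0.6414, 0.279, 0.2499]
tcp_rot: [0.787, -0.004, 0.005, -0.618]
contact_force: [-0.1, 0.6, 0.1]
opening: 0.502
```

```bash
python3 t.py .639,.2607,.168,179.4,13.7;  python3 -c "
from h import *
d=snap('scene','s11.png');snap('wrist','w11.png')
cv2.imwrite('pics/s11c.png',cv2.resize(d['pixels'][140:320,190:430],None,fx=3.3,fy=3.3,interpolation=2))
"
```

```text
t 22.7 p [0.6414 0.279  0.2499] th 179.3 F [-0.1  0.6  0.1] open 0.502 q [ 0.35  0.39  1.43 -0.23  1.41 -1.17]
.639,.2607,.168,179.4,13.7 -> [[0.0, -0.002, -0.0], [-0.0024, 0.0839, 0.0016]]
```

View pics/s11c.png

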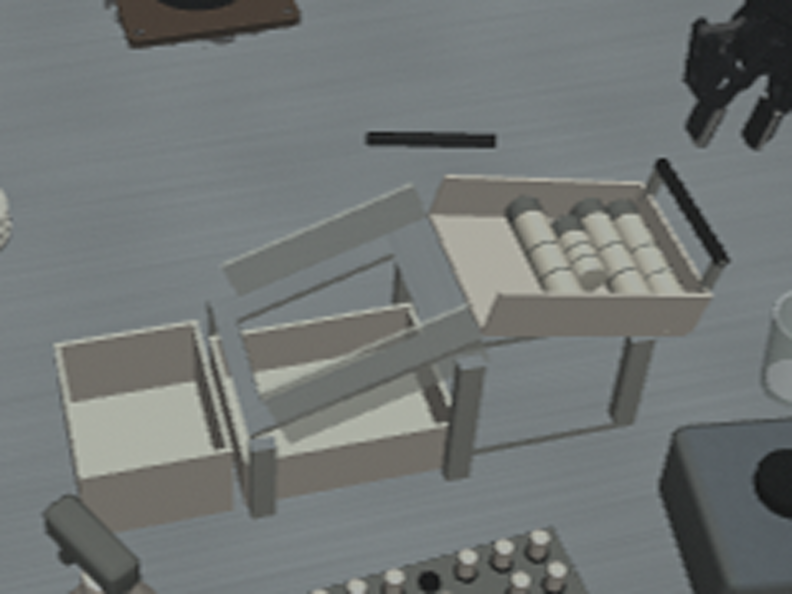

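View pics/w11.png

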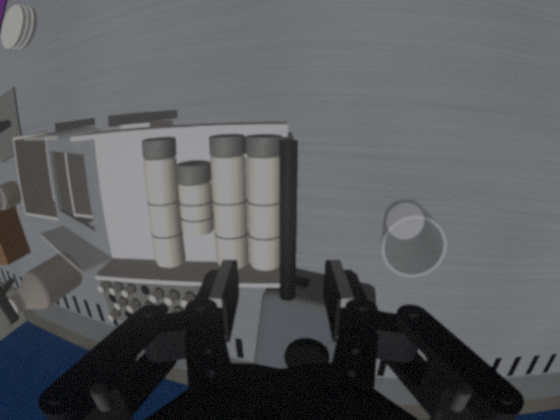

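Emit:
jog_arm:
  deltas:
    - [[0, 0, 0], [-0.002, 0.02, 0.003], 0.5]
    - [[0, 0, 0], [-0.002, 0.04, 0.003], 0.5]
    - [[0, 0, 0], [-0.002, 0.06, 0.003], 0.5]
    - [[0, 0, 0], [-0.002, 0.075, 0.003], 0.5]
    - [[0, 0, 0], [-0.002, 0.083, 0.003], 0.5]
    - [[0, 0, 0], [-0.002, 0.083, 0.003], 0.5]
    - [[0, 0, 0], [-0.002, 0.083, 0.003], 0.5]

```text
time: 23.38
eef_pos: [0.6408, 0.2613, 0.1709]
tcp_rot: [0.786, -0.004, 0.007, -0.618]
contact_force: [-0.2, 0.6, 0.8]
opening: 0.498
```

```bash
python3 t.py .639,.2607,.168,179.4,13.7;  python3 -c "
from h import *
d=snap('scene','s12.png');w=snap('wrist','w12.png')
a=cv2.resize(d['pixels'][140:280,310:430],None,fx=3.3,fy=3.3,interpolation=2)
cv2.imwrite('pics/s12c.png',np.hstack([a,w['pixels'][:,140:480][:a.shape[0]] if a.shape[0]<=420 else cv2.copyMakeBorder(w['pixels'][:,140:480],0,a.shape[0]-420,0,0,0)]))
"
```

```text
t 23.38 p [0.6408 0.2613 0.1709] th 179.17 F [-0.2  0.6  0.8] open 0.498 q [ 0.32  0.43  1.52 -0.24  1.28 -1.15]
.639,.2607,.168,179.4,13.7 -> [[-0.001, -0.005, 0.002], [-0.0018, 0.003, 0.0]]
```

View pics/s12c.png

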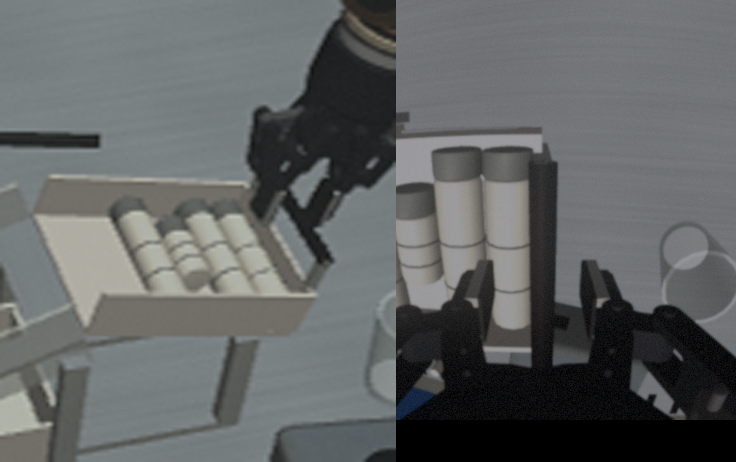

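Emit:
jog_arm:
  deltas:
    - [[0, 0, 0], [0, 0, 0.002], 0.3]
    - [[0, 0, 0], [0, 0, 0.002], 0.0]
    - [[0, 0, 0], [0, 0, 0.002], 0.0]
    - [[0, 0, 0], [0, 0, 0.002], 0.0]
    - [[0, 0, 0], [0, 0, 0.002], 0.0]
    - [[0, 0, 0], [0, 0, 0.002], 0.0]
    - [[0, 0, 0], [0, 0, 0.002], 0.0]
    - [[0, 0, 0], [0, 0, 0.002], 0.0]
  force: 30

```text
time: 24.15
eef_pos: [0.642, 0.2647, 0.1732]
tcp_rot: [0.785, -0.002, 0.008, -0.619]
contact_force: [-0.7, 2.0, 5.1]
opening: 0.127
```

```bash
cat > arc.py <<'E'
# rows for rotating the tool about hinge; args: start angle(now), end angle list
import sys
from t import *
s=ctrl.get_state(); p=s['eef_pos']; r=R.from_quat(s['tcp_rot']); M=r.as_matrix()
ax=np.array([1,-.011,0]); ax/=np.linalg.norm(ax); h=np.array([.6365,.069,.160])
print(p.round(4),s['contact_force'].round(1),s['opening'])
for a in sys.argv[1:]:
    q=R.from_rotvec(ax*float(a)); w=(r.inv()*(q*r)).as_rotvec(); d=M.T@(h+q.apply(p-h)-p)
    print(a,[w.round(3).tolist(),d.round(4).tolist()])
E
python3 arc.py .06 .12 .18 .24 .30 .36 .42 .5 .55 .6 .65; python3 t.py
```

```text
[0.642  0.2647 0.1732] [-0.7  2.   5.1] 0.126935022632369
.06 [[0.06, 0.001, 0.0], [0.0001, -0.0111, -0.0038]]
.12 [[0.12, 0.001, 0.001], [0.0003, -0.022, -0.0084]]
.18 [[0.18, 0.002, 0.001], [0.0004, -0.0326, -0.0135]]
.24 [[0.24, 0.002, 0.001], [0.0005, -0.0428, -0.0193]]
.30 [[0.3, 0.003, 0.001], [0.0006, -0.0527, -0.0257]]
.36 [[0.36, 0.004, 0.002], [0.0008, -0.0622, -0.0326]]
.42 [[0.42, 0.004, 0.002], [0.0009, -0.0713, -0.0401]]
.5 [[0.5, 0.005, 0.002], [0.0011, -0.0826, -0.051]]
.55 [[0.55, 0.005, 0.003], [0.0012, -0.0892, -0.0582]]
.6 [[0.6, 0.006, 0.003], [0.0013, -0.0955, -0.0658]]
.65 [[0.65, 0.006, 0.003], [0.0013, -0.1014, -0.0736]]
t 24.15 p [0.642  0.2647 0.1732] th 179.23 F [-0.7  2.   5.1] open 0.127 q [ 0.33  0.43  1.51 -0.24  1.28 -1.15]
```

Emit:
jog_arm:
  deltas:
    - [[0.03, 0, 0], [0, -0.005, -0.002], 0]
    - [[0.06, 0, 0], [0, -0.011, -0.004], 0]
    - [[0.09, 0, 0], [0, -0.016, -0.006], 0]
    - [[0.12, 0, 0], [0, -0.022, -0.008], 0]
    - [[0.15, 0, 0], [0, -0.027, -0.011], 0]
    - [[0.18, 0.002, 0], [0, -0.033, -0.0135], 0]
    - [[0.21, 0.002, 0.001], [0, -0.038, -0.016], 0]
    - [[0.24, 0.002, 0.001], [0, -0.043, -0.019], 0]
    - [[0.27, 0.003, 0.001], [0.001, -0.048, -0.022], 0]
    - [[0.3, 0.003, 0.001], [0.001, -0.053, -0.026], 0]

```text
time: 24.98
eef_pos: [0.6418, 0.2525, 0.2289]
tcp_rot: [-0.683, 0.003, -0.009, 0.731]
contact_force: [1.7, 4.4, -2.5]
opening: 0.124
```

```bash
python3 -c "
from h import *
d=snap('scene','s13.png')
cv2.imwrite('pics/s13c.png',cv2.resize(d['pixels'][120:320,190:430],None,fx=3,fy=3,interpolation=2))
"; python3 arc.py .02 .04 .06 .08 .1 .12 .15 .2 .25 .3 .35
```

```text
[0.6418 0.2518 0.2305] [ 0.2  4.6 -0.8] 0.12220455902913574
.02 [[0.02, 0.0, 0.0], [0.0, -0.0037, -0.0012]]
.04 [[0.04, 0.0, 0.0], [0.0001, -0.0074, -0.0025]]
.06 [[0.06, 0.001, 0.0], [0.0001, -0.0111, -0.0038]]
.08 [[0.08, 0.001, 0.0], [0.0002, -0.0148, -0.0052]]
.1 [[0.1, 0.001, 0.001], [0.0002, -0.0184, -0.0067]]
.12 [[0.12, 0.001, 0.001], [0.0002, -0.022, -0.0083]]
.15 [[0.15, 0.001, 0.001], [0.0003, -0.0273, -0.0107]]
.2 [[0.2, 0.002, 0.001], [0.0004, -0.036, -0.0152]]
.25 [[0.25, 0.002, 0.002], [0.0005, -0.0445, -0.0201]]
.3 [[0.3, 0.003, 0.002], [0.0006, -0.0527, -0.0254]]
.35 [[0.35, 0.003, 0.002], [0.0007, -0.0607, -0.0312]]
```

View pics/s13c.png

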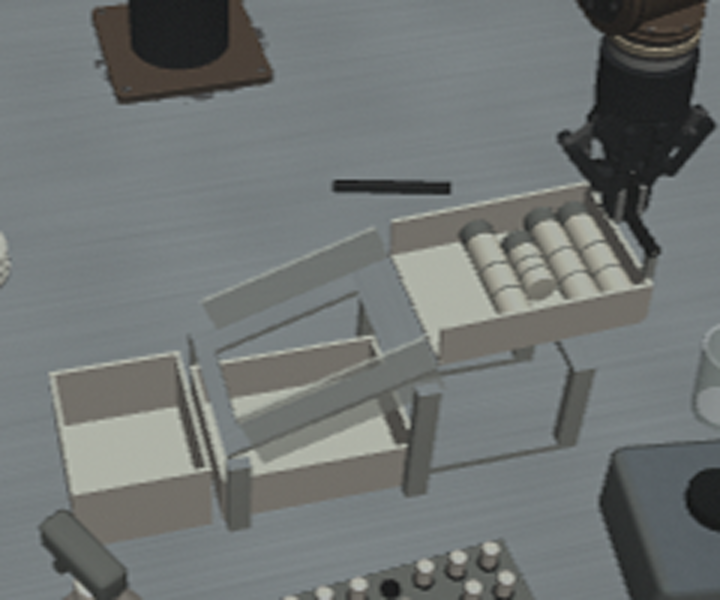

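Emit:
jog_arm:
  deltas:
    - [[0.02, 0, 0], [0, -0.004, -0.001], 0]
    - [[0.04, 0, 0], [0, -0.007, -0.002], 0]
    - [[0.06, 0, 0], [0, -0.011, -0.004], 0]
    - [[0.07, 0, 0], [0, -0.013, -0.0045], 0]
    - [[0.08, 0, 0], [0, -0.015, -0.005], 0]
    - [[0.09, 0, 0], [0, -0.0165, -0.006], 0]
    - [[0.1, 0, 0], [0, -0.018, -0.007], 0]
    - [[0.11, 0, 0], [0, -0.02, -0.0075], 0]
    - [[0.12, 0, 0], [0, -0.022, -0.008], 0]
    - [[0.13, 0, 0], [0, -0.0235, -0.009], 0]

```text
time: 25.87
eef_pos: [0.6416, 0.241, 0.2537]
tcp_rot: [-0.633, 0.002, -0.01, 0.774]
contact_force: [2.7, 3.5, -1.2]
opening: 0.127
```

```bash
python3 -c "
from h import *
d=snap('scene','s14.png')
cv2.imwrite('pics/s14c.png',cv2.resize(d['pixels'][120:320,190:430],None,fx=3,fy=3,interpolation=2))
"; python3 arc.py .02  .1 .2
```

```text
[0.6416 0.2408 0.254 ] [ 2.6  2.  -1.3] 0.12390329110594234
.02 [[0.02, 0.0, 0.0], [0.0, -0.0037, -0.0012]]
.1 [[0.1, 0.001, 0.001], [0.0002, -0.0184, -0.0067]]
.2 [[0.2, 0.002, 0.001], [0.0004, -0.036, -0.0152]]
```

View pics/s14c.png

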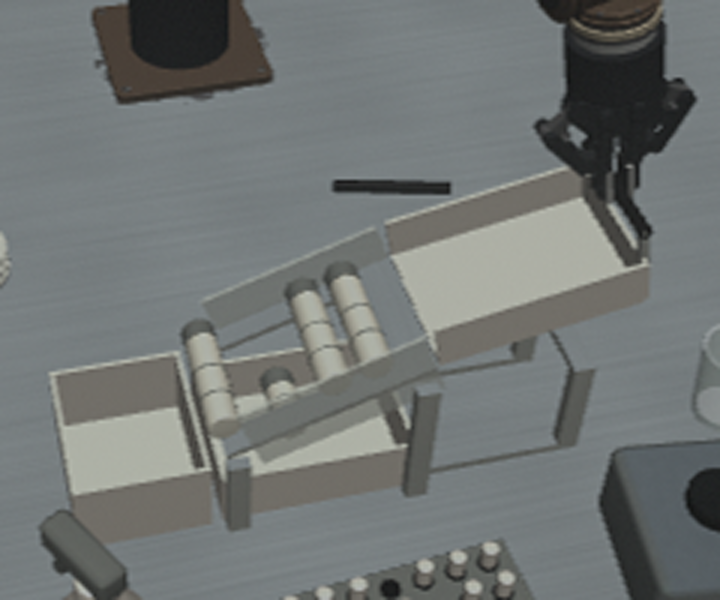

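They're rolling: the first long tube is at the exit (210,380), the short one is dropping through the opening (278,385), and two more long tubes are following. Hold.

Emit:
jog_arm:
  deltas:
    - [[0, 0, 0], [0, 0, 0], 0]
    - [[0, 0, 0], [0, 0, 0], 0]
    - [[0, 0, 0], [0, 0, 0], 0]
    - [[0, 0, 0], [0, 0, 0], 0]
    - [[0, 0, 0], [0, 0, 0], 0]
    - [[0, 0, 0], [0, 0, 0], 0]
    - [[0, 0, 0], [0, 0, 0], 0]
    - [[0, 0, 0], [0, 0, 0], 0]
    - [[0, 0, 0], [0, 0, 0], 0]
    - [[0, 0, 0], [0, 0, 0], 0]

```text
time: 26.75
eef_pos: [0.6416, 0.2408, 0.254]
tcp_rot: [-0.633, 0.002, -0.01, 0.774]
contact_force: [2.4, 1.8, -1.1]
opening: 0.133
```

```bash
python3 -c "
from h import *
d=snap('scene','s15.png')
cv2.imwrite('pics/s15c.png',cv2.resize(d['pixels'][120:320,190:430],None,fx=3,fy=3,interpolation=2))
"; python3 arc.py  -.06 -.12 -.18 -.24 -.3 -.36 -.42 -.43 -.44
```

```text
[0.6416 0.2407 0.254 ] [ 3.3  1.9 -2.1] 0.11837617707438537
-.06 [[-0.06, -0.001, -0.0], [-0.0001, 0.0113, 0.0031]]
-.12 [[-0.12, -0.001, -0.001], [-0.0002, 0.0228, 0.0056]]
-.18 [[-0.18, -0.002, -0.001], [-0.0004, 0.0344, 0.0074]]
-.24 [[-0.24, -0.002, -0.001], [-0.0005, 0.0461, 0.0084]]
-.3 [[-0.3, -0.003, -0.002], [-0.0006, 0.0579, 0.0088]]
-.36 [[-0.36, -0.003, -0.002], [-0.0007, 0.0696, 0.0084]]
-.42 [[-0.42, -0.004, -0.002], [-0.0008, 0.0813, 0.0074]]
-.43 [[-0.43, -0.004, -0.002], [-0.0008, 0.0832, 0.0071]]
-.44 [[-0.44, -0.004, -0.002], [-0.0009, 0.0852, 0.0069]]
```

View pics/s15c.png

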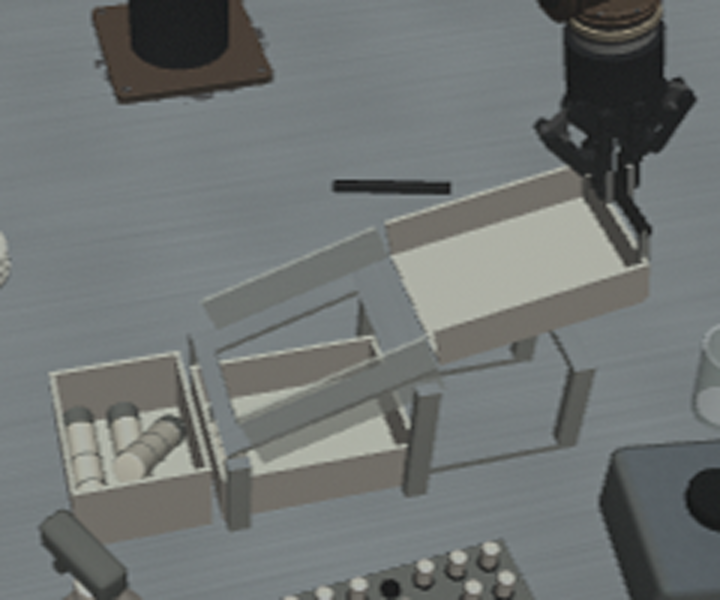

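Emit:
jog_arm:
  deltas:
    - [[-0.045, 0, 0], [0, 0.0085, 0.0024], 0]
    - [[-0.09, 0, 0], [0, 0.017, 0.0045], 0]
    - [[-0.135, 0, 0], [0, 0.0257, 0.006], 0]
    - [[-0.18, 0, 0], [0, 0.0344, 0.0074], 0]
    - [[-0.225, 0, 0], [0, 0.0432, 0.008], 0]
    - [[-0.27, -0.002, -0.001], [0, 0.052, 0.0087], 0]
    - [[-0.315, -0.003, -0.002], [-0.001, 0.0608, 0.0087], 0]
    - [[-0.36, -0.003, -0.002], [-0.001, 0.07, 0.0084], 0]
    - [[-0.4, -0.003, -0.002], [-0.001, 0.0775, 0.0078], 0]
    - [[-0.43, -0.004, -0.002], [-0.001, 0.083, 0.007], 0]

```text
time: 27.63
eef_pos: [0.6419, 0.2647, 0.1732]
tcp_rot: [0.784, -0.002, 0.009, -0.621]
contact_force: [3.4, 5.2, 5.7]
opening: 0.119
```

```bash
python3 arc.py  -.01 -.02; python3 -c "
from h import *
d=snap('scene','s16.png')
cv2.imwrite('pics/s16c.png',cv2.resize(d['pixels'][120:320,190:430],None,fx=3,fy=3,interpolation=2))
"
```

```text
[0.6419 0.2647 0.1732] [3.4 5.2 5.7] 0.11885932852339096
-.01 [[-0.01, -0.0, -0.0], [-0.0, 0.0019, 0.0006]]
-.02 [[-0.02, -0.0, -0.0], [-0.0, 0.0038, 0.0011]]
```

View pics/s16c.png

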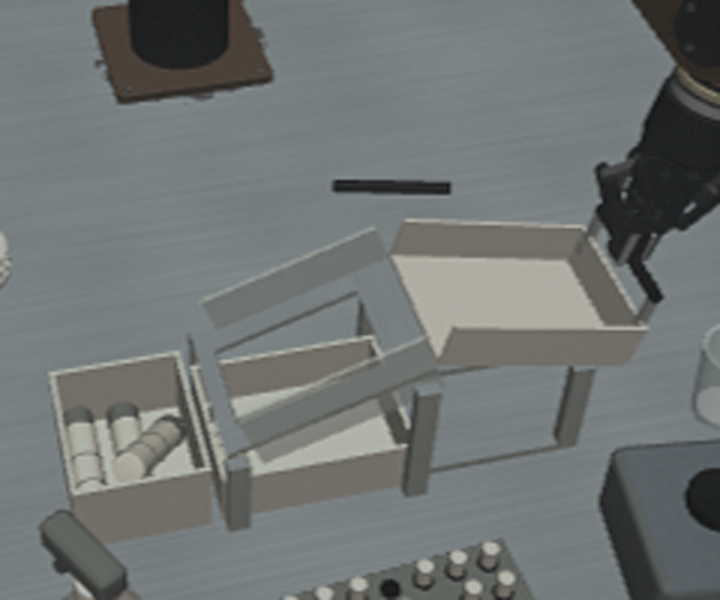

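Emit:
jog_arm:
  deltas:
    - [[0, 0, 0], [0, 0, 0], 0.45]
    - [[0, 0, 0], [0, 0, 0], 0.45]
    - [[0, 0, 0], [0, 0, 0], 0.45]
    - [[0, 0, 0], [0, -0.03, 0], 0.45]
    - [[0, 0, 0], [0, -0.07, 0], 0.45]
    - [[0, 0, 0], [0, -0.11, 0], 0.45]
    - [[0.1, 0, 0], [0, -0.14, 0], 0.45]
    - [[0.2, 0, 0], [0, -0.14, 0], 0.45]
    - [[0.23, 0, 0], [0, -0.14, -0.03], 0.45]

```text
time: 28.43
eef_pos: [0.6404, 0.2703, 0.3202]
tcp_rot: [-0.706, -0.002, -0.009, 0.708]
contact_force: [0.4, -0.6, 0.4]
opening: 0.449
```

```bash
python3 t.py .5,0,.35,180; python3 -c "
from h import *
d=snap('top','top17.png')
P=cam_pts(d);z=P[...,2]; ok=d['range_z']>0
g=d['pixels']; m=ok&(z>.004)&(z<.03)
m[:160]=0;m[260:]=0;m[:,:355]=0;m[:,425:]=0
for b in blobs(d,cv2.morphologyEx(m.astype(np.uint8),cv2.MORPH_OPEN,np.ones((3,3))),.012,60): print('plate',np.round(b[:5],3),b[5])
m=ok&(z>.03)&(z<.06);m[:160]=0;m[260:]=0;m[:,:365]=0;m[:,415:]=0
for b in blobs(d,m,.044,15): print('grip',np.round(b[:5],3),b[5])
m=ok;print('tub contents', np.percentile(z[140:175,310:340],[1,50,90,98,100]).round(3))
cv2.imwrite('pics/c17.png',cv2.resize(d['pixels'][110:230,220:430],None,fx=3.8,fy=3.8,interpolation=2))
"
```

```text
t 28.43 p [0.6404 0.2703 0.3202] th 179.49 F [ 0.4 -0.6  0.4] open 0.449 q [ 0.25  0.27  1.43 -0.    1.42 -1.31]
.5,0,.35,180 -> [[-0.002, -0.009, 0.016], [-0.1374, -0.0326, -0.2715]]
plate [ 0.501 -0.411  0.14   0.118  9.212] [401. 206.]
grip [ 3.6400e-01 -3.1700e-01  4.6000e-02  4.2000e-02  8.9902e+01] [372. 253.]
grip [ 5.0000e-01 -4.1000e-01  6.1000e-02  1.7000e-02 -8.0538e+01] [404. 204.]
tub contents [-1.000e-03  3.000e-02  6.600e-02  8.000e-02  1.368e+00]
```

View pics/c17.png

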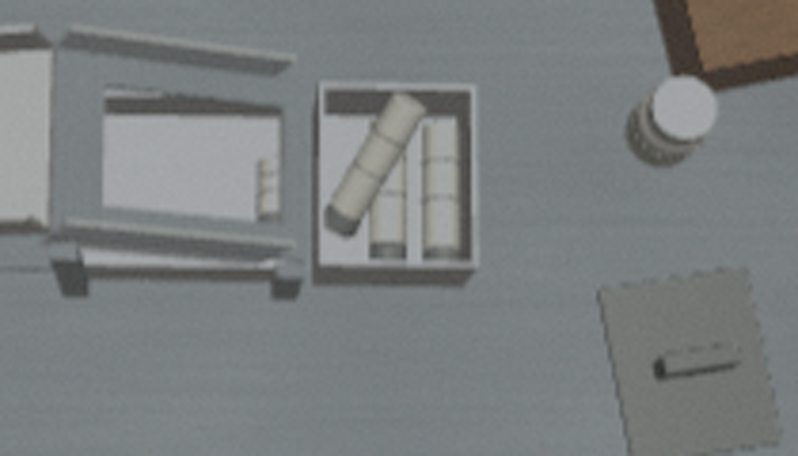

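```bash
python3 -c "
from h import *
d=dict(np.load('pics/top17.npz'));P=cam_pts(d)
for k in np.linspace(0,1,9):
    u=220+(405+k*(342-405))/3.8; v=110+(103+k*(222-103))/3.8
    u,v=int(round(u)),int(round(v)); print(u,v,np.median(P[v-1:v+2,u-1:u+2,2]).round(4), P[v,u].round(3))
m=(abs(P[...,2]-.075)<.01); m[:,:300]=0;m[:,350:]=0;m[:125]=0;m[190:]=0
"
```

```text
327 137 0.0872 [ 0.683 -0.188  0.09 ]
325 141 0.0812 [ 0.674 -0.183  0.081]
322 145 0.0722 [ 0.665 -0.175  0.071]
320 149 0.068 [ 0.656 -0.17   0.064]
318 153 0.0605 [ 0.645 -0.165  0.061]
316 157 0.0551 [ 0.635 -0.16   0.053]
314 161 0.0477 [ 0.626 -0.155  0.042]
312 165 0.0379 [ 0.615 -0.149  0.036]
310 168 0.033 [ 0.608 -0.144  0.031]
```

```bash
python3 -c "
from h import *
d=dict(np.load('pics/top17.npz'));P=cam_pts(d)
for u,v in [(343,85),(352,70),(340,100),(398,139),(390,150),(128,133),(322,170),(334,170),(334,150)]: print(u,v,P[v,u].round(3))
"; python3 t.py .68,-.26,.25,90 .68,0,.3,120
```

```text
343 85 [ 0.822 -0.23   0.128]
352 70 [ 0.836 -0.245  0.193]
340 100 [ 0.81  -0.234  0.046]
398 139 [ 0.683 -0.393  0.074]
390 150 [ 0.665 -0.383  0.021]
128 133 [0.528 0.208 0.616]
322 170 [ 0.6   -0.178  0.038]
334 170 [ 0.601 -0.213  0.035]
334 150 [ 0.663 -0.215  0.029]
t 28.48 p [0.6413 0.2623 0.3207] th 179.15 F [ 1.4 -1.1  1.7] open 0.447 q [ 0.25  0.27  1.44 -0.01  1.42 -1.31]
.68,-.26,.25,90 -> [[-0.008, 1.556, 0.016], [0.0454, 0.074, -0.5213]]
.68,0,.3,120 -> [[-0.003, 1.032, 0.017], [0.0423, 0.0227, -0.2616]]
```

Emit:
jog_arm:
  deltas:
    - [[0, 0.11, 0], [0, 0, -0.03], 0]
    - [[0, 0.22, 0], [0, 0, -0.065], 0]
    - [[0, 0.33, 0], [0.01, 0, -0.1], 0]
    - [[0, 0.44, 0], [0.01, 0, -0.135], 0]
    - [[0, 0.55, 0], [0.02, 0, -0.17], 0]
    - [[0, 0.66, 0], [0.02, 0, -0.205], 0]
    - [[0, 0.77, 0], [0.03, 0, -0.24], 0]
    - [[0, 0.88, 0], [0.03, 0, -0.275], 0]
    - [[0, 1.0, 0], [0.03, 0, -0.31], 0]
    - [[0, 1.1, 0], [0.035, 0, -0.35], 0]

```text
time: 29.32
eef_pos: [0.6698, -0.0897, 0.3232]
tcp_rot: [-0.598, 0.371, -0.381, 0.6]
contact_force: [1.3, 0.6, 0.5]
opening: -0.001
```

```bash
python3 t.py .68,-.258,.22,90 .68,-.258,.08,90
```

```text
t 29.32 p [ 0.6698 -0.0897  0.3232] th 115.79 F [1.3 0.6 0.5] open -0.001 q [-0.28  0.23  1.48 -0.    1.42 -0.73]
.68,-.258,.22,90 -> [[-0.013, 0.45, 0.008], [0.1549, 0.1042, -0.0652]]
.68,-.258,.08,90 -> [[-0.013, 0.45, 0.008], [0.1535, 0.2442, -0.0666]]
```

Emit:
jog_arm:
  deltas:
    - [[0, 0.11, 0], [0.03, 0, -0.013], 0]
    - [[0, 0.22, 0], [0.065, 0, -0.026], 0]
    - [[0, 0.33, 0], [0.1, 0, -0.04], 0]
    - [[0, 0.44, 0], [0.13, 0.03, -0.055], 0]
    - [[0, 0.45, 0], [0.154, 0.06, -0.065], 0]
    - [[0, 0.45, 0], [0.154, 0.1, -0.066], 0]
    - [[0, 0.45, 0], [0.154, 0.14, -0.066], 0]
    - [[0, 0.45, 0], [0.154, 0.15, -0.066], 0]
    - [[0, 0.45, 0], [0.154, 0.15, -0.066], 0]

```text
time: 30.07
eef_pos: [0.6763, -0.2568, 0.1683]
tcp_rot: [0.499, -0.499, 0.501, -0.501]
contact_force: [-0.2, -0.3, 0.3]
opening: 0.002
```

```bash
python3 -c "
from h import *
w=snap('wrist','w18.png')"; python3 t.py .68,-.258,.079,90
```

```text
t 30.12 p [ 0.6785 -0.2575  0.1729] th 89.99 F [0.1 0.7 0.7] open 0.002 q [-0.5   0.44  1.49  0.    1.2  -0.5 ]
.68,-.258,.079,90 -> [[-0.01, -0.0, 0.003], [0.0003, 0.0939, 0.0005]]
```

View pics/w18.png

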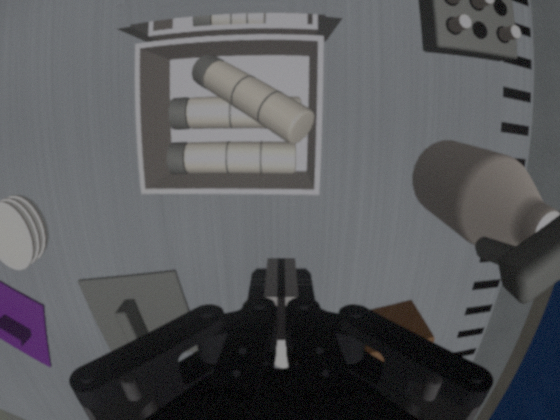

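Emit:
jog_arm:
  deltas:
    - [[0, 0, 0], [0, 0.04, 0], 0]
    - [[0, 0, 0], [0, 0.08, 0], 0]
    - [[0, 0, 0], [0, 0.093, 0], 0]
    - [[0, 0, 0], [0, 0.093, 0], 0]
    - [[0, 0, 0], [-0.02, 0.093, 0], 0]
    - [[0, 0, 0], [-0.035, 0.093, 0], 0]
    - [[0, 0, 0], [-0.045, 0.093, 0], 0]
    - [[0, 0, 0], [-0.055, 0.093, 0], 0]
    - [[0, 0, 0], [-0.065, 0.093, 0], 0]
    - [[0, 0, 0], [-0.07, 0.093, 0], 0]

```text
time: 30.95
eef_pos: [0.6803, -0.186, 0.0814]
tcp_rot: [0.498, -0.496, 0.504, -0.502]
contact_force: [-0.5, -0.5, 0.0]
opening: -0.003
```

```bash
python3 -c "
from h import *
w=snap('wrist','w19.png')"; python3 t.py
```

```text
t 31.0 p [ 0.6796 -0.1853  0.0804] th 90.09 F [ 0.8  0.6 -0.8] open 0.001 q [-0.41  0.49  1.6   0.    1.04 -0.41]
```

View pics/w19.png

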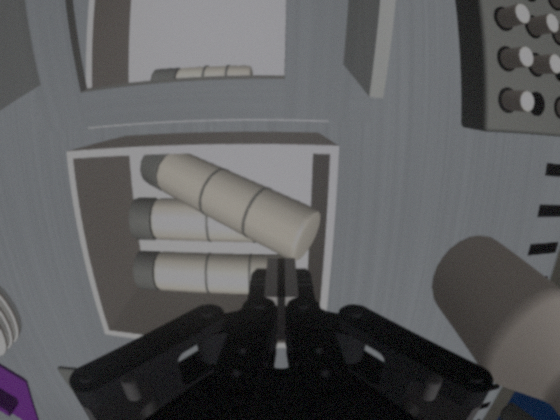

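Emit:
jog_arm:
  deltas:
    - [[0, 0, 0], [-0.008, 0.002, 0], 0]
    - [[0, 0, 0], [-0.016, 0.002, 0], 0]
    - [[0, 0, 0], [-0.024, 0.002, 0], 0]
    - [[0, 0, 0], [-0.03, 0.002, 0], 0]
    - [[0, 0, 0], [-0.034, 0.002, 0], 0]
    - [[0, 0, 0], [-0.034, 0.002, 0], 0]

```text
time: 31.5
eef_pos: [0.6794, -0.1503, 0.0781]
tcp_rot: [-0.499, 0.496, -0.502, 0.503]
contact_force: [-0.5, 0.4, 0.0]
opening: 0.001
```

```bash
python3 -c "
from h import *
w=snap('wrist','w20.png')"; python3 t.py
```

```text
t 31.55 p [ 0.6796 -0.1509  0.0783] th 90.13 F [-0.7 -0.1  0.1] open 0.001 q [-0.36  0.47  1.63  0.    1.03 -0.37]
```

View pics/w20.png

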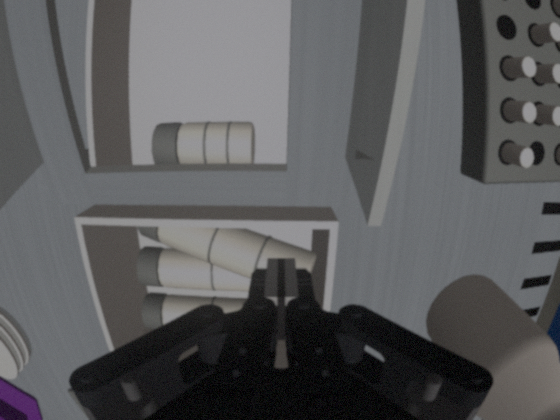

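Emit:
jog_arm:
  deltas:
    - [[0, 0, 0], [-0.006, 0, 0], 0]
    - [[0, 0, 0], [-0.01, 0, 0], 0]
    - [[0, 0, 0], [-0.01, 0, 0], 0]
    - [[0, 0, 0], [0.0, -0.03, 0], 0]
    - [[0, 0, 0], [0.02, -0.07, 0], 0]
    - [[0, 0, 0], [0.06, -0.11, 0], 0]
    - [[0, 0, 0], [0.1, -0.13, 0], 0]
    - [[0, 0, 0], [0.13, -0.13, 0], 0]
    - [[0, 0, 0], [0.13, -0.13, 0], 0]

```text
time: 32.3
eef_pos: [0.6792, -0.2879, 0.2135]
tcp_rot: [0.498, -0.494, 0.507, -0.501]
contact_force: [0.8, -1.3, -0.5]
opening: 0.003
```

```bash
python3 -c "
from h import *
w=snap('wrist','w21.png'); d=snap('top','top21.png'); P=cam_pts(d)
cv2.imwrite('pics/c21.png',cv2.resize(d['pixels'][110:230,270:430],None,fx=4.5,fy=4.5,interpolation=2))"; python3 t.py
```

```text
t 32.4 p [ 0.6783 -0.2832  0.2094] th 89.92 F [-1.   0.7 -0.5] open 0.002 q [-0.53  0.43  1.44  0.    1.27 -0.53]
```

View pics/w21.png

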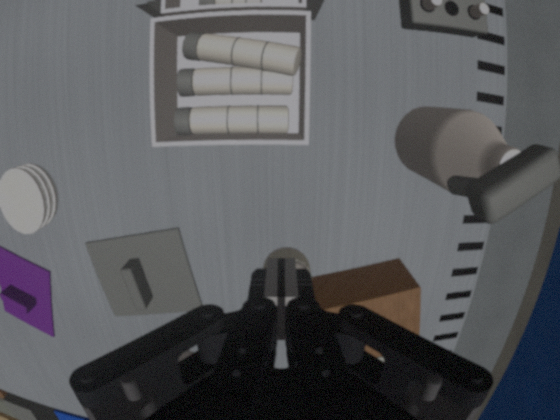

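View pics/c21.png

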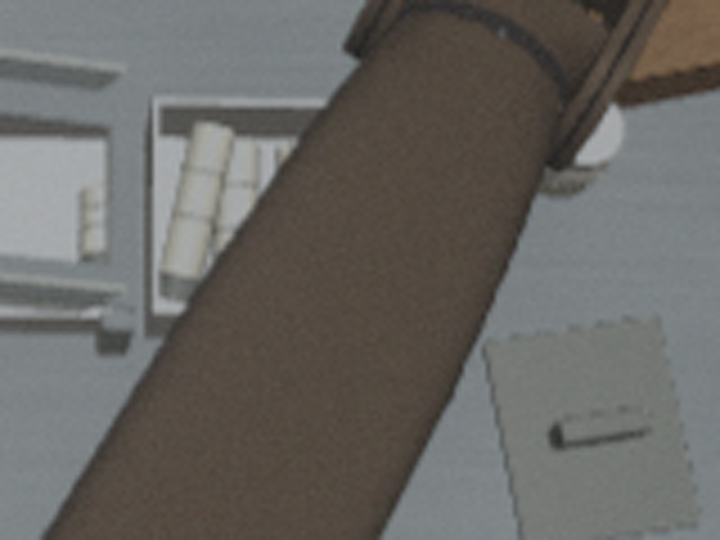

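```bash
python3 -c "
from h import *
d=dict(np.load('pics/top21.npz'));P=cam_pts(d)
for k in np.linspace(0,1,8):
    u=270+(214+k*(182-214))/4.5; v=110+(128+k*(272-128))/4.5
    u,v=int(round(u)),int(round(v)); print(u,v,np.median(P[v-1:v+2,u-1:u+2,2]).round(4), P[v,u].round(3))
"
```

```text
318 138 0.056 [ 0.691 -0.166  0.056]
317 143 0.0536 [ 0.675 -0.163  0.059]
316 148 0.0523 [ 0.663 -0.16   0.05 ]
315 152 0.0491 [ 0.651 -0.157  0.05 ]
313 157 0.0453 [ 0.637 -0.152  0.046]
312 161 0.0409 [ 0.624 -0.148  0.049]
311 166 0.0384 [ 0.611 -0.146  0.041]
310 170 0.0342 [ 0.601 -0.144  0.034]
```

```bash
python3 -c "
from h import *
d=dict(np.load('pics/top21.npz'))
P=cam_pts(d);z=P[...,2]; ok=d['range_z']>0
m=ok&(z>.004)&(z<.03)
m[:160]=0;m[260:]=0;m[:,:372]=0;m[:,432:]=0
for b in blobs(d,cv2.morphologyEx(m.astype(np.uint8),cv2.MORPH_OPEN,np.ones((3,3))),.012,60): print('plate',np.round(b[:5],3),b[5])
m=ok&(z>.03)&(z<.06);m[:160]=0;m[230:]=0;m[:,:380]=0;m[:,425:]=0
for b in blobs(d,m,.044,15): print('grip',np.round(b[:5],3),b[5])
"; python3 t.py .5,-.41,.12,99.2
```

```text
plate [ 0.501 -0.411  0.14   0.118  9.212] [402. 206.]
grip [ 5.000e-01 -4.090e-01  6.300e-02  1.700e-02 -8.125e+01] [404. 204.]
t 32.4 p [ 0.6783 -0.2832  0.2094] th 89.92 F [-1.   0.7 -0.5] open 0.002 q [-0.53  0.43  1.44  0.    1.27 -0.53]
.5,-.41,.12,99.2 -> [[-0.011, -0.162, 0.004], [0.1267, 0.0877, -0.1791]]
```

Emit:
jog_arm:
  deltas:
    - [[0, -0.05, 0], [0.02, 0, -0.03], 0.6]
    - [[0, -0.1, 0], [0.045, 0, -0.065], 0.6]
    - [[0, -0.162, 0], [0.07, 0, -0.1], 0.6]
    - [[0, -0.162, 0], [0.095, 0.02, -0.135], 0.6]
    - [[0, -0.162, 0], [0.12, 0.05, -0.17], 0.6]
    - [[0, -0.162, 0], [0.127, 0.08, -0.179], 0.6]
    - [[0, -0.162, 0], [0.127, 0.088, -0.179], 0.6]
    - [[0, -0.162, 0], [0.127, 0.088, -0.179], 0.6]
    - [[0, -0.162, 0], [0.127, 0.088, -0.179], 0.6]

```text
time: 33.15
eef_pos: [0.5004, -0.4084, 0.1183]
tcp_rot: [-0.536, 0.455, -0.461, 0.541]
contact_force: [-0.0, 0.1, -0.1]
opening: 0.598
```

```bash
python3 -c "
from h import *
w=snap('wrist','w22.png')"; python3 t.py .5,-.41,.017,99.2
```

```text
t 33.2 p [ 0.5016 -0.4092  0.1203] th 99.29 F [ 0.6 -0.2  0.5] open 0.596 q [-0.84  0.33  1.74  0.01  1.07 -1.01]
.5,-.41,.017,99.2 -> [[-0.012, 0.002, 0.005], [0.0, 0.1033, -0.0029]]
```

View pics/w22.png

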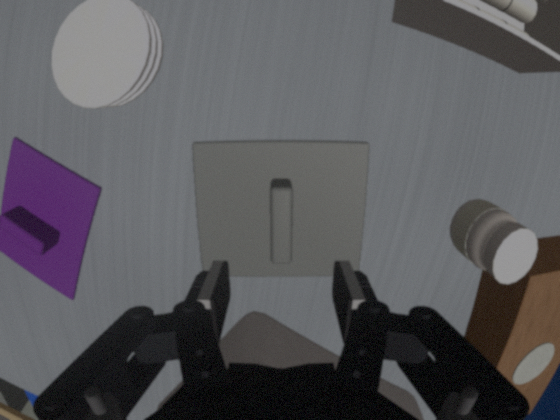

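Emit:
jog_arm:
  deltas:
    - [[0, 0, 0], [0, 0.035, 0], 0.6]
    - [[0, 0, 0], [0, 0.07, 0], 0.6]
    - [[0, 0, 0], [0, 0.095, 0], 0.6]
    - [[0, 0, 0], [0, 0.102, 0], 0.6]
    - [[0, 0, 0], [0, 0.102, 0], 0.6]
    - [[0, 0, 0], [0, 0.102, 0], 0.6]
  force: 50

```text
time: 33.7
eef_pos: [0.5049, -0.41, 0.0205]
tcp_rot: [-0.537, 0.452, -0.463, 0.541]
contact_force: [-0.1, -0.2, 0.3]
opening: 0.598
```

Emit:
jog_arm:
  deltas:
    - [[0, 0, 0], [0, 0, 0], 0.05]
    - [[0, 0, 0], [0, 0, 0], 0.05]
    - [[0, 0, 0], [0, 0, 0], 0.05]
    - [[0, 0, 0], [0, 0, 0], 0.05]
    - [[0, 0, 0], [0, 0, 0], 0.05]
    - [[0, 0, 0], [0, 0, 0], 0.05]
    - [[0, 0, 0], [0, 0, 0], 0.05]
    - [[0, 0, 0], [0, 0, 0], 0.05]
  force: 50

```text
time: 34.37
eef_pos: [0.5064, -0.4115, 0.0235]
tcp_rot: [-0.537, 0.45, -0.464, 0.541]
contact_force: [0.5, 0.8, 6.4]
opening: 0.178
```

Emit:
jog_arm:
  deltas:
    - [[0, 0, 0], [0, -0.02, 0], 0.05]
    - [[0, 0, 0], [0, -0.05, 0], 0.05]
    - [[0, 0, 0], [0, -0.085, 0], 0.05]
    - [[0, 0, 0], [0, -0.12, 0], 0.05]
    - [[0, 0, 0], [0, -0.15, 0], 0.05]
    - [[0, 0, 0], [0, -0.18, 0], 0.05]
    - [[0, 0, 0], [0, -0.18, 0], 0.05]

```text
time: 34.95
eef_pos: [0.5056, -0.4126, 0.2124]
tcp_rot: [-0.538, 0.445, -0.469, 0.54]
contact_force: [0.8, -0.6, 0.7]
opening: 0.178
```

```bash
python3 -c "
from h import *
w=snap('wrist','w23.png')"; python3 t.py .634,-.180,.2,89.3
```

```text
t 35.0 p [ 0.5047 -0.4116  0.2088] th 99.36 F [-0.9 -0.4 -0.9] open 0.174 q [-0.84  0.24  1.68  0.01  1.2  -1.01]
.634,-.180,.2,89.3 -> [[-0.023, 0.176, 0.018], [-0.2076, 0.0082, 0.1651]]
```

View pics/w23.png

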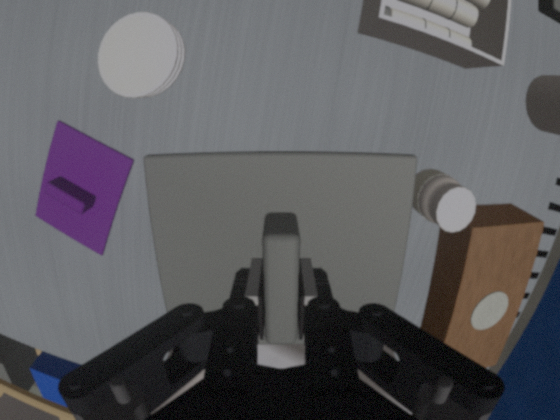

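Emit:
jog_arm:
  deltas:
    - [[0, 0.03, 0], [-0.02, 0, 0.016], 0.05]
    - [[0, 0.06, 0], [-0.045, 0, 0.035], 0.05]
    - [[0, 0.09, 0], [-0.07, 0, 0.055], 0.05]
    - [[0, 0.12, 0], [-0.1, 0, 0.08], 0.05]
    - [[-0.01, 0.15, 0.01], [-0.13, 0, 0.103], 0.05]
    - [[-0.01, 0.176, 0.01], [-0.16, 0.005, 0.127], 0.05]
    - [[-0.01, 0.176, 0.01], [-0.185, 0.01, 0.148], 0.05]
    - [[-0.01, 0.176, 0.01], [-0.207, 0.01, 0.165], 0.05]
    - [[-0.01, 0.176, 0.01], [-0.207, 0.01, 0.165], 0.05]
    - [[-0.01, 0.176, 0.01], [-0.207, 0.01, 0.165], 0.05]

```text
time: 35.83
eef_pos: [0.6334, -0.1787, 0.1955]
tcp_rot: [0.496, -0.499, 0.506, -0.499]
contact_force: [0.0, -0.9, -0.5]
opening: 0.179
```

Emit:
jog_arm:
  deltas:
    - [[0, 0, 0], [0, 0, 0], 0.05]
    - [[0, 0, 0], [0, 0, 0], 0.05]

```text
time: 36.0
eef_pos: [0.6323, -0.1792, 0.1938]
tcp_rot: [0.497, -0.5, 0.506, -0.498]
contact_force: [-0.0, 0.1, -1.3]
opening: 0.178
```

```bash
python3 t.py .635,-.181,.13,89.3; python3 -c "
from h import *
w=snap('wrist','w24.png');d=snap('scene','s24.png');d2=snap('top','top24.png')
a=cv2.resize(d['pixels'][150:310,180:300],None,fx=3.3,fy=3.3,interpolation=2)
b=cv2.resize(d2['pixels'][110:220,280:360],None,fx=4.8,fy=4.8,interpolation=2)
cv2.imwrite('pics/c24.png',np.hstack([a,b[:a.shape[0]]]) )
"
```

```text
t 36.0 p [ 0.6323 -0.1792  0.1938] th 89.4 F [-0.   0.1 -1.3] open 0.178 q [-0.43  0.27  1.66 -0.    1.2  -0.42]
.635,-.181,.13,89.3 -> [[-0.007, 0.002, 0.004], [0.0015, 0.0638, 0.0023]]
```

View pics/c24.png

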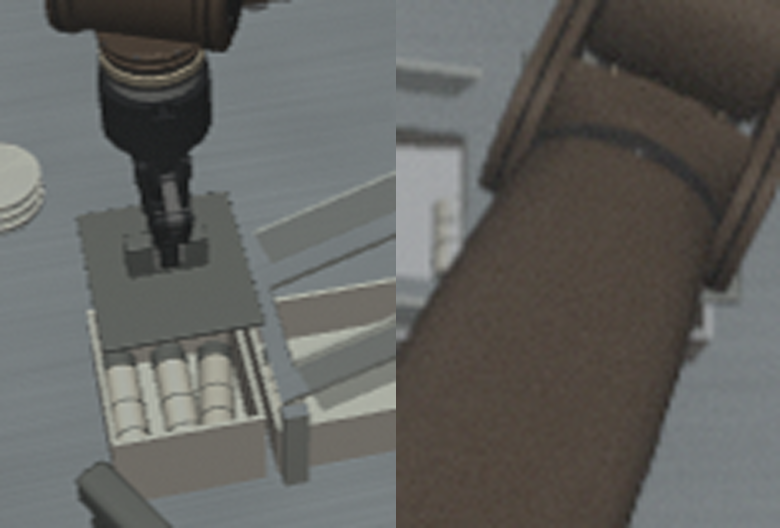

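View pics/w24.png

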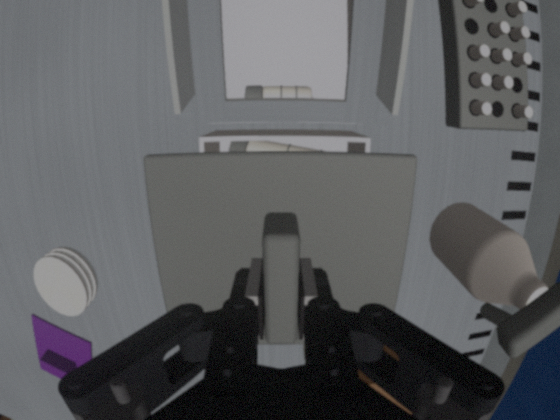

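```bash
cat >> h.py <<'E'
def wray(d,u,v,h,p,Rm):
    x=(u-d['cx'])/d['fx']; y=(v-d['cy'])/d['fy']; r=np.hypot(x,y); s=np.sin(r)/r
    c=np.array([x*s,-y*s,-np.cos(r)]); M=d['mount']; t=M[:3,:3]@c; o=Rm@M[:3,3]+p; k=Rm@t
    return o+k*(h-o[2])/k[2]
E
python3 -c "
from h import *
st=ctrl.get_state();p=st['eef_pos'];Rm=R.from_quat(st['tcp_rot']).as_matrix()
w=dict(np.load('pics/w24.npz'))
for u,v,h in [(200,137,.076),(370,135,.076),(147,156,.182),(414,154,.182)]: print('wrist',h,wray(w,u,v,h,p,Rm).round(4))
d=dict(np.load('pics/s24.npz')); f=lambda u,v,h:onplane(d,180+u/3.3-.35,150+v/3.3-.35,h).round(4)
q=np.array([f(u,v,.182) for u,v in [(78,217),(232,193),(265,322),(108,348)]]);print(q,q.mean(0))
print('rim near',f(265,418,.076),f(113,447,.076))
print(p)
"
```

```text
wrist 0.076 [ 0.5681 -0.1218  0.076 ]
wrist 0.076 [ 0.7072 -0.1215  0.076 ]
wrist 0.182 [ 0.5651 -0.1206  0.182 ]
wrist 0.182 [ 0.7008 -0.1211  0.182 ]
[[ 0.5643 -0.2392  0.182 ]
 [ 0.5661 -0.1187  0.182 ]
 [ 0.703  -0.1237  0.182 ]
 [ 0.7005 -0.2371  0.182 ]] [ 0.633475 -0.179675  0.182   ]
rim near [ 0.7066 -0.1257  0.076 ] [ 0.706  -0.2426  0.076 ]
[ 0.63283981 -0.17981533  0.19512435]
```

```bash
python3 t.py .637,-.182,.13,89.3 .637,-.182,.096,89.3
```

```text
t 36.15 p [ 0.6328 -0.1798  0.1951] th 89.35 F [ 0.8  0.3 -1.3] open 0.177 q [-0.43  0.27  1.66 -0.    1.2  -0.42]
.637,-.182,.13,89.3 -> [[-0.01, 0.001, 0.005], [0.0018, 0.0652, 0.0036]]
.637,-.182,.096,89.3 -> [[-0.01, 0.001, 0.005], [0.0016, 0.0992, 0.0032]]
```

Emit:
jog_arm:
  deltas:
    - [[0, 0, 0], [0.002, 0.02, 0.004], 0.05]
    - [[0, 0, 0], [0.002, 0.04, 0.004], 0.05]
    - [[0, 0, 0], [0.002, 0.06, 0.004], 0.05]
    - [[0, 0, 0], [0.002, 0.075, 0.004], 0.05]
    - [[0, 0, 0], [0.002, 0.085, 0.004], 0.05]
    - [[0, 0, 0], [0.002, 0.092, 0.004], 0.05]
    - [[0, 0, 0], [0.002, 0.098, 0.004], 0.05]
    - [[0, 0, 0], [0.002, 0.1, 0.004], 0.05]
    - [[0, 0, 0], [0.002, 0.1, 0.004], 0.05]

```text
time: 36.9
eef_pos: [0.6379, -0.1825, 0.0953]
tcp_rot: [0.496, -0.499, 0.507, -0.498]
contact_force: [-0.2, 0.8, -1.4]
opening: 0.173
```

```bash
python3 t.py .637,-.182,.094,89.3; python3 -c "
from h import *
w=snap('wrist','w25.png');d=snap('scene','s25.png')
a=cv2.resize(d['pixels'][150:310,180:300],None,fx=3.3,fy=3.3,interpolation=2)
cv2.imwrite('pics/c25.png',np.hstack([a[:420],w['pixels'][:,90:480][:a.shape[0]]]) )
"
```

```text
t 36.9 p [ 0.6379 -0.1825  0.0953] th 89.35 F [-0.2  0.8 -1.4] open 0.173 q [-0.43  0.39  1.71 -0.    1.03 -0.42]
.637,-.182,.094,89.3 -> [[-0.01, 0.001, 0.005], [-0.0005, 0.0013, -0.0009]]
```

View pics/c25.png

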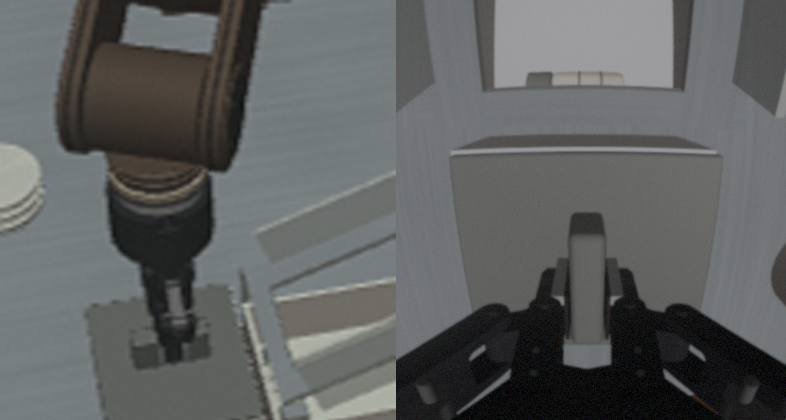

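Emit:
jog_arm:
  deltas:
    - [[0, 0, 0], [-0.001, 0.001, 0], 0.05]
    - [[0, 0, 0], [-0.001, 0.002, 0], 0.05]
    - [[0, 0, 0], [-0.001, 0.002, 0], 0.05]
    - [[0, 0, 0], [-0.001, 0.002, 0], 0.3]
    - [[0, 0, 0], [-0.001, 0.002, 0], 0.5]
    - [[0, 0, 0], [-0.001, 0.002, 0], 0.5]
    - [[0, 0, 0], [-0.001, 0.002, 0], 0.5]

```text
time: 37.58
eef_pos: [0.6387, -0.1818, 0.0946]
tcp_rot: [0.496, -0.498, 0.507, -0.499]
contact_force: [0.2, -0.0, 0.3]
opening: 0.499
```

Emit:
jog_arm:
  deltas:
    - [[0, 0, 0], [0, -0.02, 0], 0.5]
    - [[0, 0, 0], [0, -0.05, 0], 0.5]
    - [[0, 0, 0], [0, -0.09, 0], 0.5]
    - [[0, 0, 0], [0, -0.13, 0], 0.5]
    - [[0, 0, 0], [0, -0.16, 0], 0.5]
    - [[0, 0, 0], [0.05, -0.16, -0.04], 0.5]
    - [[0, 0, 0], [0.08, -0.16, -0.08], 0.5]
    - [[0, 0, 0], [0.11, -0.16, -0.11], 0.5]
    - [[0, 0, 0], [0.14, -0.16, -0.14], 0.5]
    - [[0, 0, 0], [0.16, -0.16, -0.16], 0.5]

```text
time: 38.42
eef_pos: [0.4867, -0.3271, 0.2542]
tcp_rot: [0.496, -0.498, 0.507, -0.499]
contact_force: [0.4, -0.1, -0.4]
opening: 0.502
```

```bash
python3 t.py; python3 -c "
from h import *
d=snap('scene','s26.png');d2=snap('top','top26.png')
a=cv2.resize(d['pixels'][180:310,180:420],None,fx=3.3,fy=3.3,interpolation=2)
cv2.imwrite('pics/c26.png',a)
cv2.imwrite('pics/c26t.png',cv2.resize(d2['pixels'][105:200,140:360],None,fx=3.6,fy=3.6,interpolation=2))
P=cam_pts(d2);z=P[...,2]
m=(d2['range_z']>0)&(abs(z-.082)<.012);m[:120]=0;m[195:]=0;m[:,:298]=0;m[:,352:]=0
for b in blobs(d2,m,.082,60): print(np.round(b[:5],4),b[5])
q=P[m&(z<.09)]; A=np.c_[q[:,:2]-q[:,:2].mean(0),np.ones(len(q))]; print(np.linalg.lstsq(A,q[:,2],rcond=None)[0], len(q))
Q=cam_pts(d);qm=(d['range_z']>0)&(Q[...,0]>.575)&(Q[...,0]<.695)&(Q[...,1]>-.23)&(Q[...,1]<-.13)&(abs(Q[...,2]-.082)<.012)
q=Q[qm]; A=np.c_[q[:,:2]-q[:,:2].mean(0),np.ones(len(q))]; print('scene',np.linalg.lstsq(A,q[:,2],rcond=None)[0], len(q))
"
```

```text
t 38.42 p [ 0.4867 -0.3271  0.2542] th 89.4 F [ 0.4 -0.1 -0.4] open 0.502 q [-0.77  0.07  1.78  0.    1.28 -0.76]
[ 0.635  -0.1804  0.1448  0.1168 -1.406 ] [324. 155.]
[0.00432436 0.00686081 0.08089093] 1981
scene [ 0.00144048 -0.00246288  0.08311388] 1147
```

View pics/c26.png

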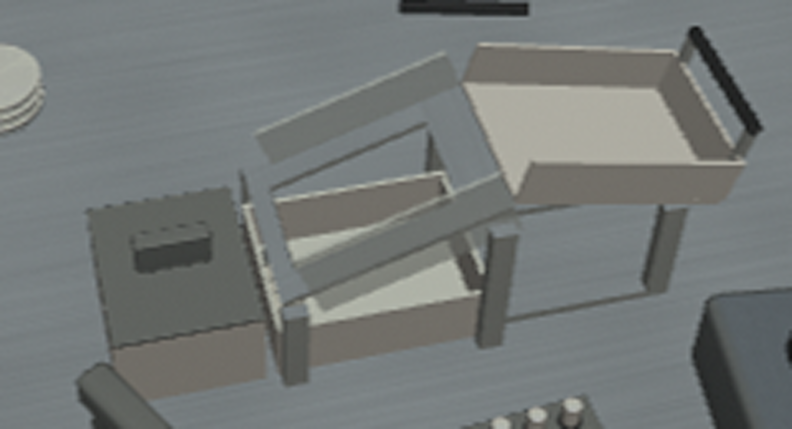

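View pics/c26t.png

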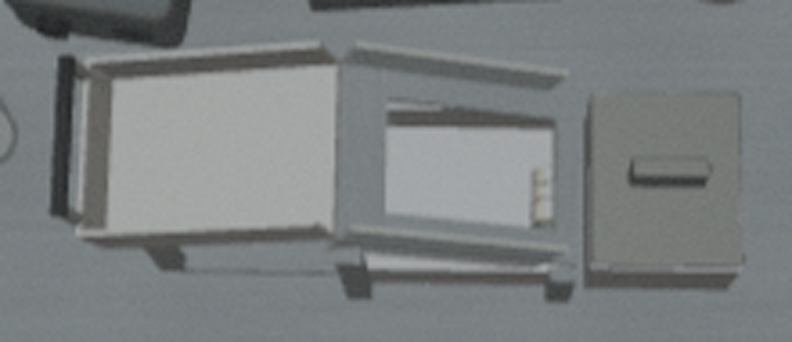

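View pics/s26.png

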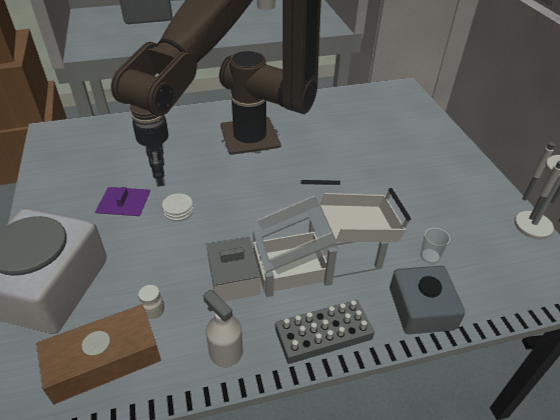

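View pics/top26.png

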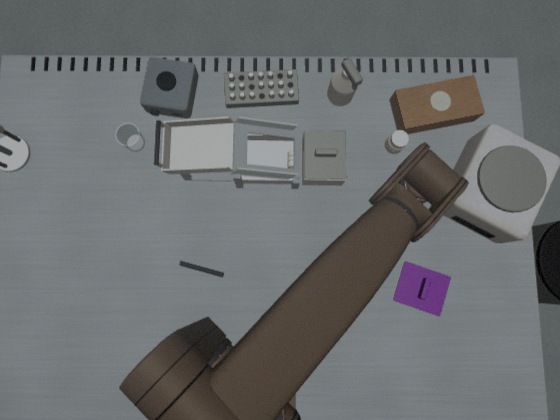

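The pictures show the hopper down, the cover seated at (325,155), the beaker (127,133) and jar (398,140) upright, and no tubes left on the bench. Handing in.

```bash
python3 -c "
from h import *
print(ctrl.sign_off())"
```

```text
the job is handed in; nothing more can be done
None
```

The job is done and handed in at about 38 s of the 184 s allowed. All four tubes on the bench (three long, one short) went crosswise into the hopper, and only then did I tip it.

- **Sorting:** The short tube fell through the opening into the tub beneath. All three long tubes rolled into the end tub.
- **Hopper:** I lowered it back to rest by its handle and let go.
- **Long tube riding up:** One long tube came to rest with its end above the rim, at about 90 mm. I nudged it down with the closed fingers. Its top then measured 58 mm at most, below the 70 mm where the underside of the cover's step sits.
- **Cover:** The grey cover had been knocked about 3.5 cm aside, so I measured it again before gripping it. I didn't touch the purple look-alike.

**Last checks:**
- **Cover seating:** Its top measured 81 mm from one camera and 83 mm from the other, against 82 mm expected. It is level to within about half a degree. Its centre, (0.635, -0.180) m, is within 1–3 mm of the tub's.
- **Scene:** The hopper is at rest and empty. The beaker and jar are upright, no tubes are left on the bench, and the arm is clear of everything.
- **Disagreement:** The cameras differed by 2–4 mm on where the tub is, which is within the cover's 7 mm play. No other check failed.

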